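# Find the sprung platen with a straightedge

## Robot

A 7-joint arm with a two-finger parallel gripper is mounted at the origin on a cart in front of the work surface, level with it; the furniture and walls round the work are solid. World frame = base frame: x ahead of the robot, y to its left, z up, the work surface at z = 0. Lengths are in m, angles in rad, forces in N, time in s.
With the tool pointing down it reaches from about 0.4 to 0.925 m from the base axis. Payload 5.6 kg.
Tool frame: the origin (TCP) lies midway between the tips of the shut fingers; the grasp point (between the pads) lies 19 mm behind it; z points along the fingers, x is the direction in which the jaws open and shut, and the axes are right-handed (so a half turn about z gives the same grasp; the last joint's range is limited). The gripper opens to 85 mm and grips with 20 to 120 N. Pads are 22 mm wide; open, the fingers measure 114 mm over their backs; the gripper's body (76 mm by 85 mm) begins 54 mm behind the grasp point. The pads swing forward as they close: fully open they stand 13 mm farther back than shut.
Start: joints at [-1.253, 0.468, -0.012, 1.603, 0.006, 1.071, -0.056], TCP at [0.23, 0.608, 0.231] pointing down, gripper open.
Joint ranges: [-2.53, 2.53], [-0.31, 2.02], [-1.57, 1.55], [0.28, 2.44], [-1.29, 4.43], [0.15, 1.84], [-2.92, 2.92]. Speed limits (rad/s): [2.57, 2.57, 3.14, 3.14, 3.14, 3.14, 3.14].

## Interface

Orientations are given as a unit quaternion [w, x, y, z].
In Python, from plant import monitor, vision, ticket, models gives the robot as it stands.
- The arm moves only by the shell command python3 -m pendant 'ROWS' [FORCE]. ROWS is JSON, a list of rows, each an object of numbers: "dx", "dy", "dz": the shift along the tool's x, y, z as a fraction of full scale; "ax", "ay", "az": the turn, a rotation vector about the tool's x, y, z as a fraction of full scale; "grip": the closure in counts, from 0 (fully open) to 255 (shut). In form: [{"dx": .., "dy": .., "dz": .., "ax": .., "ay": .., "az": .., "grip": ..}, ...]. A call has 1 to 8 rows; each row is the pose to reach, as a shift and turn from the pose measured when the call began, along the tool's axes at that moment; what a row does not reach only later rows make up. Full scale, the value 1, is 0.4 m for a shift and 90 degrees for a turn. A row lasts 1/12 s, in which the tool goes at most 41.7 mm and 7.16 degrees, less where a joint would pass 70% of its speed; a pose out of reach is approached as far as the arm can. A call with a number of a shift or a turn outside -1 to 1 is refused whole. A call with a gripper value outside its range is refused whole. The fingers move at their own pace and stop on an object; FORCE is the grip in N (left out, the last holds). Time passes only in rows, so rows that repeat a pose let the fingers close. It gives the time, the measured TCP pose, the force and the opening at its end, in the units of the state.
- monitor.get_state(): the state, without advancing time (a new reading comes with each control period).
- vision.camera(name): name is "scene" or "side" or "wrist"; returns the picture (420x560x3 uint8, blue, green, red); there is no depth.
- vision.camera_info(name): a dict with "intrinsics" (3x3 intrinsics, pixels), "R" (3x3) and "t" (3): a world point X has camera coordinates R X + t; the wrist camera has in their place "hand_eye" (4x4, takes a point from camera to tool coordinates, whose origin is the TCP and whose axes are the tool frame's). Camera axes: x right, y down, z forward; pixel columns grow to the right and rows downward; lengths in m; the calibration is good to about 2 mm. A picture is of the moment at which its call begins: read the wrist's pose just before it. camera_info takes no time and is no camera call.
- ticket.sign_off(): hands the job in, once; it reports no verdict.
Trained networks look in the newest picture that a camera, given by its name, has taken for a name from the list of things; names that differ only in an ending like _2 or _b are one class to them, and where a whole thing is asked for, a point or a joint stands for the part that bears it (a point fixed in the world has none). Each returns a list of dicts, best first, with "confidence" (0 to 1); they miss things now and then, are a little off and sometimes report something else, mostly with a low value. They report only what shows in the picture. A call takes as long as a camera call. They do not tell look-alikes from the thing itself.
- models.cut_out(camera, query): "pixels" (420x560 bool, what is visible of it) and "point" ([column, row] in pixels, amid what is visible of it).
The state is a dict: "time": time; "qpos": joint angles; "qd": joint speeds; "joint_torque": joint torques, N m; "tcp_pos": TCP position; "eef_rot": TCP orientation; "contact_force": force on the tool from outside, world axes, zero at the start; "moment": the same for the moment, N m; "opening": finger opening in m.
Only numpy, scipy, OpenCV 4.12 (cv2) and the standard library are available. Lean on these libraries where they do the work, as an engineer would, in place of code of your own. Each camera call takes 0.05 s, during which the arm holds its last target.

## Task

One of the two aluminium press platens has sprung and is high in the middle. Lay the straightedge lengthwise along the top of a platen, let go, and press it down near its two ends in turn, first the end with the hanging hole and then the plain end, trying one platen and if need be the other, until you have found the platen on which it rocks. Then put the straightedge back on the bench, clear of the platens, and push the sprung platen back until its long side lies flush against the wooden fence; leave the good platen and the things round about where they are.

Things in the scene. Friction and masses are not known exactly. Their poses are not given: they have to be found in the camera images.
- platen_a: one of two loose aluminium platens, 56 mm wide (x) x 130 mm long (y), 0.45 kg, alike but for the top face: on one it is flat, 22 mm high; on the sprung one it is 24 mm high across the middle and falls evenly to 19.5 mm at both ends, so a straightedge on it rocks, each end rising and falling 6 mm. Name and place do not tell which: test. Origin: centre of the underside, z up.
- platen_b: one of two loose aluminium platens, 56 mm wide (x) x 130 mm long (y), 0.45 kg, alike but for the top face: on one it is flat, 22 mm high; on the sprung one it is 24 mm high across the middle and falls evenly to 19.5 mm at both ends, so a straightedge on it rocks, each end rising and falling 6 mm. Name and place do not tell which: test. Origin: centre of the underside, z up.
- straightedge: loose steel bar 20 mm wide (x) x 110 mm long (y) x 8 mm thick, 0.15 kg. In its middle a dark raised grip, 14 mm wide (x) x 36 mm long (y), top 23 mm above the bar's underside: hold it here, fingers closing along x. An 8 mm hanging hole near its +y end. Origin: middle of the underside, z up.
- hole_end (a point): point on the underside of the straightedge, in the middle of the hanging hole, 45 mm from the bar's middle and 10 mm from the tip; the bar's top is 8 mm above it
- plain_end (a point): point on the underside of the straightedge at the other, plain end, 45 mm from the bar's middle and 10 mm from the tip; the bar's top is 8 mm above it
- fence: fixed dark wooden batten beyond the platens: 360 mm long (y), 22 mm thick, 20 mm high. Origin: at bench level, middle of the face towards the robot; x points away from the robot, square to that face. A platen is flush when its origin is 28 mm before the face (x = -0.028 in this frame) and its long side is parallel to the face.
- wax_spool: spool of green wire, 44 mm across, 34 mm high, standing on the robot's side of the gap between the platens. Bystander, loose, leave it where it is. Origin: centre of its underside
- scriber: brass scriber 150 mm long, 9 mm thick, lying across the bench beyond the fence. Bystander, loose, leave it where it is. Origin: centre of its underside
- tweezers: steel tweezers 142 mm long, 9 mm high, lying to the left of the fence, pointing away from the robot. Bystander, loose, leave it where it is. Origin: centre of its underside
Not all that is in view belongs to the job. Of the things that look like the straightedge, the larger one is meant.

How it is judged:
By the outcome, as a careful person would: the job done as asked, in the order asked, and still so for the second after the job is handed in, with the robot touching nothing.
It also fails if it takes over 72 s, if anything falls off the work surface, if the arm or the gripper's body presses on something with over 40 N, if the wrist force passes 120 N, or if a joint passes its speed limit or range.

## Working session

There is one attempt and no reset: what is moved stays moved. The work goes in short steps, Python scripts to look and compute and a shell command to move; the robot and the scene stay as the last step left them, time stands still between calls to the robot, and variables do not carry over. Pictures are saved under pics/ and viewed, and the job is handed in when it is done.

```bash
ls; mkdir -p pics
python3 - <<'E'
from plant import monitor, vision, models
import cv2, numpy as np
print(monitor.get_state())
for n in ["scene","side","wrist"]:
    im=vision.camera(n); cv2.imwrite(f"pics/{n}0.png",im); i=vision.camera_info(n); print(n,i)
E
```

```text
pics
{'time': 0.0, 'qpos': array([-1.2530156 ,  0.46836401, -0.01158673,  1.60360651,  0.00601499,
        1.07137197, -0.0562858 ]), 'qd': array([-0.00073571,  0.00014338, -0.0001909 , -0.00144968,  0.00070204,
       -0.00073315,  0.00145059]), 'joint_torque': array([-5.72550357e-05, -5.32385445e+01,  2.14981707e-02, -2.51307821e+01,
        1.14529574e-02,  7.81942072e-03,  1.55052641e-05]), 'tcp_pos': array([0.22933957, 0.60762197, 0.23035393]), 'eef_rot': array([ 5.44407669e-04,  8.22513578e-01,  5.68744827e-01, -6.63091370e-04]), 'contact_force': array([-0.36733393, -0.56739564,  0.29414304]), 'moment': array([-0.00737064, -0.01020692, -0.01596368]), 'opening': 0.08556290304633077}
scene {'intrinsics': array([[536.55955184,   0.        , 282.87483119],
       [  0.        , 536.55955184, 205.21836073],
       [  0.        ,   0.        ,   1.        ]]), 'R': array([[ 0.7284775 , -0.68489978, -0.0152586 ],
       [-0.41923803, -0.42807599, -0.80061877],
       [ 0.54181178,  0.58962975, -0.59897976]]), 't': array([-0.39627074,  0.20971662,  0.82143064])}
side {'intrinsics': arr
[... 182 characters left out ...]
5196541, -0.01830714],
       [-0.00760645,  0.45911248, -0.88834558],
       [ 0.05456828, -0.88685699, -0.4588104 ]]), 't': array([0.51640333, 0.07192887, 0.80796847])}
wrist {'intrinsics': array([[357.80402437,   0.        , 275.75733325],
       [  0.        , 357.80402437, 201.62605964],
       [  0.        ,   0.        ,   1.        ]]), 'hand_eye': array([[ 9.99999967e-01, -2.08446499e-04, -1.47033537e-04,
        -6.10519993e-04],
       [ 2.40809034e-04,  9.61558159e-01,  2.74601256e-01,
        -7.02322080e-02],
       [ 8.41416266e-05, -2.74601282e-01,  9.61558178e-01,
        -1.42641155e-01],
       [ 0.00000000e+00,  0.00000000e+00,  0.00000000e+00,
         1.00000000e+00]])}
```

View pics/scene0.png

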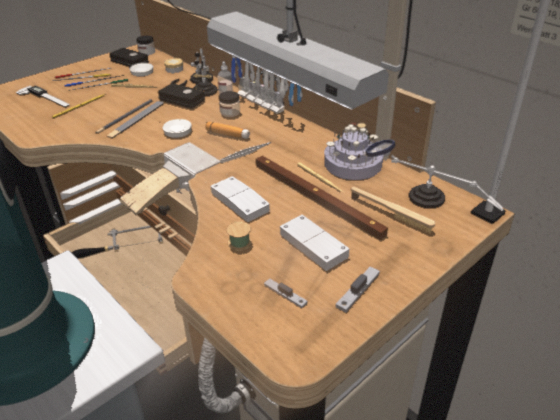

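View pics/side0.png

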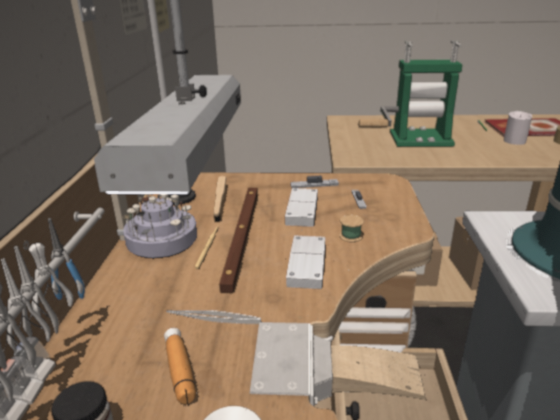

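View pics/wrist0.png

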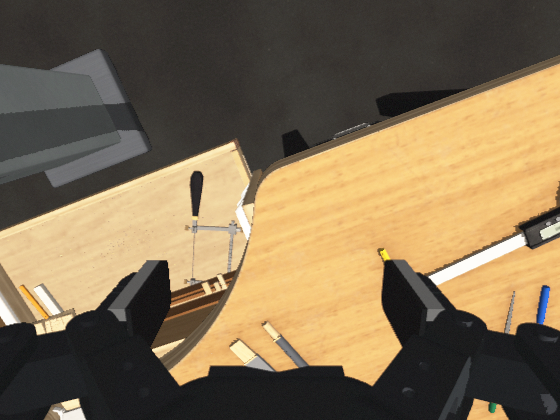

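The scene shows two platens at about (240,198) and (314,241), the fence at (320,195), the spool at (239,236), and two straightedges: a small one at (286,292) and a large one at (359,289).

```bash
cat > h.py <<'E'
from plant import monitor, vision, models, ticket
import cv2, numpy as np
from scipy.spatial.transform import Rotation as Ro
def cam(name):
    """K,R,t world->cam"""
    i=vision.camera_info(name); K=np.array(i['intrinsics'])
    if name!='wrist': return K,np.array(i['R']),np.array(i['t'])
    s=monitor.get_state(); q=s['eef_rot']; T=np.eye(4); T[:3,:3]=Ro.from_quat(np.r_[q[1:],q[0]]).as_matrix(); T[:3,3]=s['tcp_pos']
    C=np.linalg.inv(T@i['hand_eye']); return K,C[:3,:3],C[:3,3]
def toplane(px,c,z):
    K,R,t=c; px=np.atleast_2d(px).astype(float)
    d=(R.T@np.linalg.solve(K,np.c_[px,np.ones(len(px))].T)).T; o=-R.T@t
    return o+d*((z-o[2])/d[:,2])[:,None]
def proj(X,c):
    K,R,t=c; p=(K@(R@np.atleast_2d(X).T+t[:,None])).T; return p[:,:2]/p[:,2:]
def shot(name,fn):
    c=cam(name); im=vision.camera(name); cv2.imwrite('pics/'+fn,im); return im,c
def rect(mask,c,z):
    ys,xs=np.nonzero(mask); P=toplane(np.c_[xs,ys],c,z)[:,:2]
    (cx,cy),(w,h),a=cv2.minAreaRect((P*1000).astype(np.float32))
    if w>h: a+=90;w,h=h,w
    # a: long axis angle relative... width axis angle
    return np.r_[cx,cy,w,h].round(1),round((a+90)%180,1)  # wide axis a -> w along a ; long axis a+90
def st():
    s=monitor.get_state(); q=s['eef_rot']; R=Ro.from_quat(np.r_[q[1:],q[0]]).as_matrix()
    print('t',round(s['time'],2),'tcp',s['tcp_pos'].round(4),'x',R[:,0].round(3),'y',R[:,1].round(3),'z',R[:,2].round(3),'F',s['contact_force'].round(1),'M',s['moment'].round(2),'op',round(s['opening'],4)); return s,R
E
python3 - <<'E'
from h import *
for n in ['scene','side']:
    im,c=shot(n,n+'1.png')
    for q,z in [('platen_a',.022),('straightedge',.008),('fence',.02),('wax_spool',.034),('scriber',.009),('tweezers',.009),('hole_end',.008)]:
        for d in models.cut_out(n,q):
            print(n,q,round(d['confidence'],2),np.round(d['point']),d['pixels'].sum(),toplane(d['point'],c,z)[0,:2].round(3),rect(d['pixels'],c,z))
E
```

```text
scene platen_a 0.82 [242. 198.] 1440 [0.46 0.03] (array([458.1,  36.2,  70.4, 147.7]), 85.9)
scene platen_a 0.68 [312. 243.] 2066 [ 0.464 -0.163] (array([ 467.2, -157.6,   74.1,  151.7]), 84.9)
scene straightedge 0.9 [284. 292.] 408 [ 0.352 -0.206] (array([ 355.3, -207.3,   22.6,   81.2]), 96.2)
scene straightedge 0.89 [353. 286.] 708 [ 0.446 -0.276] (array([ 445.9, -282.6,   26.5,  116.3]), 10.1)
scene fence 0.71 [324. 198.] 2074 [ 0.581 -0.082] (array([578.8, -55.7,  41.5, 372.4]), 89.5)
scene wax_spool 0.94 [241. 238.] 549 [ 0.371 -0.075] (array([373.4, -66.9,  38.5,  79.3]), 52.7)
scene wax_spool 0.55 [312. 175.] 157 [ 0.608 -0.022] (array([612.4, -29.6,  13.2, 117.8]), 84.0)
scene wax_spool 0.54 [240. 152.] 224 [0.559 0.154] (array([565.5, 148.7,  21.2, 127. ]), 170.8)
scene scriber 0.74 [240. 236.] 588 [ 0.391 -0.046] (array([390.4, -41.9,  43.8,  82.3]), 49.6)
scene scriber 0.64 [313. 176.] 213 [0.634 0.001] (array([639.5,  -2. ,  16.4, 129. ]), 84.0)
scene tweezers 0.82 [240. 151.] 252 [0.589 0.193] (array([591. , 182.1,  25.9, 129. ]), 176.2)
scene hole_end 0.89 [285. 292.] 
[... 434 characters left out ...]
5.2,   16.4,   84.4]), 95.5)
side straightedge 0.72 [312. 184.] 389 [ 0.46  -0.276] (array([ 455.6, -290.6,   72.1,  108.9]), 5.3)
side fence 0.74 [237. 246.] 1550 [0.592 0.022] (array([591.7, -34.4,  28.4, 379. ]), 89.9)
side wax_spool 0.72 [349. 229.] 546 [ 0.396 -0.018] (array([392.3, -22.3,  40.3,  99.7]), 84.6)
side scriber 0.46 [207. 252.] 181 [0.646 0.024] (array([650.1,  13.6,   9.1, 127.4]), 86.3)
side tweezers 0.62 [219. 319.] 747 [0.594 0.201] (array([603.7, 194.5,  23.1, 137. ]), 171.5)
side hole_end 0.74 [361. 193.] 151 [ 0.352 -0.228] (array([ 361.2, -195.7,   18.4,   93.4]), 96.3)
side hole_end 0.61 [317. 180.] 336 [ 0.448 -0.3  ] (array([ 456.3, -288.9,   63. ,  110.2]), 8.5)
```

```bash
python3 -m pendant '[{"dx":-0.41,"dy":0.74,"dz":-0.12,"az":0.7,"grip":0},{"dx":-0.41,"dy":0.74,"dz":-0.12,"az":0.7,"grip":0},{"dx":-0.41,"dy":0.74,"dz":-0.12,"az":0.7,"grip":0},{"dx":-0.41,"dy":0.74,"dz":-0.12,"az":0.7,"grip":0},{"dx":-0.41,"dy":0.74,"dz":-0.12,"az":0.7,"grip":0},{"dx":-0.41,"dy":0.74,"dz":-0.12,"az":0.7,"grip":0},{"dx":-0.41,"dy":0.74,"dz":-0.12,"az":0.7,"grip":0},{"dx":-0.41,"dy":0.74,"dz":-0.12,"az":0.7,"grip":0}]'
cat > go.py <<'E'
# usage: python3 go.py x y z az -> prints row numbers (work-out only)
import sys
from h import *
s,R=st(); x,y,z,az=map(float,sys.argv[1:5])
d=R.T@(np.array([x,y,z])-s['tcp_pos'])/0.4
a=np.radians(az); Rt=np.array([[np.cos(a),np.sin(a),0],[np.sin(a),-np.cos(a),0],[0,0,-1]])
rv=np.degrees(Ro.from_matrix(R.T@Rt).as_rotvec())/90
print('dxyz',d.round(4),'axyz',rv.round(4),'rows',round(max(np.linalg.norm(d)*400/41.7,np.linalg.norm(rv)*90/7.16),1))
E
python3 go.py 0.45 -0.1 0.28 -80
```

```text
t 0.95 tcp [0.2295 0.6081 0.2313] x [0.353 0.936 0.   ] y [ 0.936 -0.353  0.   ] z [ 0.  0. -1.] F [-0.3  0.2 -1. ] M [ 0.   -0.04 -0.  ] op 0.0852
dxyz [-1.4617  1.1408 -0.1218] axyz [-0.     -0.      1.6592] rows 20.9invalid input at $[0]: expected keys dx, dy, dz, ax, ay, az, grip
```

```bash
python3 -m pendant '[{"dx":-0.41,"dy":0.74,"dz":-0.12,"ax":0,"ay":0,"az":0.7,"grip":0},{"dx":-0.41,"dy":0.74,"dz":-0.12,"ax":0,"ay":0,"az":0.7,"grip":0},{"dx":-0.41,"dy":0.74,"dz":-0.12,"ax":0,"ay":0,"az":0.7,"grip":0},{"dx":-0.41,"dy":0.74,"dz":-0.12,"ax":0,"ay":0,"az":0.7,"grip":0},{"dx":-0.41,"dy":0.74,"dz":-0.12,"ax":0,"ay":0,"az":0.7,"grip":0},{"dx":-0.41,"dy":0.74,"dz":-0.12,"ax":0,"ay":0,"az":0.7,"grip":0},{"dx":-0.41,"dy":0.74,"dz":-0.12,"ax":0,"ay":0,"az":0.7,"grip":0},{"dx":-0.41,"dy":0.74,"dz":-0.12,"ax":0,"ay":0,"az":0.7,"grip":0}]'; 
python3 go.py 0.45 -0.1 0.28 -80
```

```text
time: 1.62
tcp_pos: [0.4441, 0.3549, 0.2788]
eef_rot: [-0.0, 0.995, 0.102, 0.0]
contact_force: [-0.0, -0.0, -0.2]
opening: 0.0856
t 1.62 tcp [0.4441 0.3549 0.2788] x [0.979 0.202 0.   ] y [ 0.202 -0.979 -0.001] z [ 0.     0.001 -1.   ] F [-0.  -0.  -0.2] M [-0.01 -0.03 -0.04] op 0.0856
dxyz [-0.2158  1.1166 -0.0039] axyz [-6.0000e-04  1.0000e-04  1.0187e+00] rows 12.8
```

```bash
python3 -m pendant '[{"dx":-0.2,"dy":1.0,"dz":0,"ax":0,"ay":0,"az":1.0,"grip":0},{"dx":-0.2,"dy":1.0,"dz":0,"ax":0,"ay":0,"az":1.0,"grip":0},{"dx":-0.2,"dy":1.0,"dz":0,"ax":0,"ay":0,"az":1.0,"grip":0},{"dx":-0.2,"dy":1.0,"dz":0,"ax":0,"ay":0,"az":1.0,"grip":0},{"dx":-0.2,"dy":1.0,"dz":0,"ax":0,"ay":0,"az":1.0,"grip":0},{"dx":-0.2,"dy":1.0,"dz":0,"ax":0,"ay":0,"az":1.0,"grip":0},{"dx":-0.2,"dy":1.0,"dz":0,"ax":0,"ay":0,"az":1.0,"grip":0},{"dx":-0.2,"dy":1.0,"dz":0,"ax":0,"ay":0,"az":1.0,"grip":0}]'; 
python3 go.py 0.45 -0.1 0.28 -80
```

```text
time: 2.28
tcp_pos: [0.4457, 0.0214, 0.2788]
eef_rot: [-0.001, 0.922, -0.388, 0.0]
contact_force: [1.3, -0.9, -1.0]
opening: 0.0855
t 2.28 tcp [0.4457 0.0214 0.2788] x [ 0.7   -0.715 -0.   ] y [-0.715 -0.7   -0.002] z [ 0.001  0.002 -1.   ] F [ 1.3 -0.9 -1. ] M [-0.   -0.09  0.  ] op 0.0855
dxyz [ 0.2243  0.2046 -0.0035] axyz [-0.0011  0.0006  0.3822] rows 4.8
```

```bash
python3 -m pendant '[{"dx":0.18,"dy":0.32,"dz":0,"ax":0,"ay":0,"az":0.3,"grip":0},{"dx":0.18,"dy":0.32,"dz":0,"ax":0,"ay":0,"az":0.3,"grip":0},{"dx":0.18,"dy":0.32,"dz":0,"ax":0,"ay":0,"az":0.3,"grip":0},{"dx":0.18,"dy":0.32,"dz":0,"ax":0,"ay":0,"az":0.3,"grip":0}]'
python3 - <<'E'
from h import *
st()
n='wrist'
im,c=shot(n,n+'2.png')
for q,z in [('platen_a',.022),('straightedge',.008),('fence',.02),('wax_spool',.034),]:
        for d in models.cut_out(n,q):
            print(n,q,round(d['confidence'],2),np.round(d['point']),d['pixels'].sum(),toplane(d['point'],c,z)[0,:2].round(3),rect(d['pixels'],c,z))
E
```

```text
time: 2.62
tcp_pos: [0.4029, -0.1236, 0.2789]
eef_rot: [-0.001, 0.803, -0.596, 0.0]
contact_force: [0.0, 0.5, 0.7]
opening: 0.0855
t 2.62 tcp [ 0.4029 -0.1236  0.2789] x [ 0.289 -0.957 -0.001] y [-0.957 -0.289 -0.003] z [ 0.002  0.002 -1.   ] F [0.  0.5 0.7] M [-0.03 -0.    0.02] op 0.0855
wrist platen_a 0.82 [320. 101.] 6418 [ 0.481 -0.15 ] (array([ 480.7, -150.9,   56.3,  130.1]), 86.4)
wrist platen_a 0.72 [137.  48.] 7275 [0.476 0.049] (array([469.9,  47.2,  56.7, 133.8]), 86.0)
wrist platen_a 0.38 [211. 160.] 1402 [ 0.385 -0.052] (array([388.5, -49.2,  43.5,  49.9]), 149.9)
wrist straightedge 0.84 [419. 155.] 1757 [ 0.458 -0.28 ] (array([ 453.8, -281.6,   24.4,  108.7]), 9.8)
wrist straightedge 0.66 [328. 214.] 828 [ 0.36  -0.203] (array([ 360.1, -202.3,   16.8,   81.8]), 96.7)
wrist fence 0.93 [399.  12.] 1661 [ 0.587 -0.198] (array([ 587.7, -177.4,   26.5,  100. ]), 92.5)
wrist fence 0.35 [209. 159.] 1476 [ 0.385 -0.05 ] (array([387.7, -48.6,  45.2,  50.9]), 150.9)
wrist wax_spool 0.76 [208. 158.] 1390 [ 0.388 -0.05 ] (array([390.8, -51.6,  44.8,  45.2]), 106.8)
```

View pics/wrist2.png

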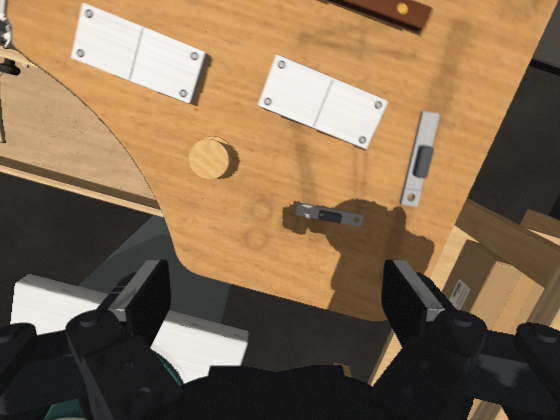

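The wrist view shows the platens at (137,48) and (320,101). The large straightedge is at (422,158) with its hole at (411,197), so the hole points to −x. The decoy is at (328,214). The measured sizes match those given. Next I go above the straightedge.

```bash
python3 go.py 0.454 -0.2815 0.12 -80.2
```

```text
t 2.87 tcp [ 0.4049 -0.1188  0.2786] x [ 0.301 -0.954 -0.002] y [-0.954 -0.301 -0.002] z [ 0.002  0.002 -1.   ] F [-0.  -0.4  0.2] M [-0.01  0.02 -0.02] op 0.0852
dxyz [0.4253 0.0061 0.396 ] axyz [-0.0012  0.0011  0.0856] rows 5.6
```

```bash
python3 -m pendant '[{"dx":0.425,"dy":0.006,"dz":0.396,"ax":0,"ay":0,"az":0.086,"grip":110},{"dx":0.425,"dy":0.006,"dz":0.396,"ax":0,"ay":0,"az":0.086,"grip":110},{"dx":0.425,"dy":0.006,"dz":0.396,"ax":0,"ay":0,"az":0.086,"grip":110},{"dx":0.425,"dy":0.006,"dz":0.396,"ax":0,"ay":0,"az":0.086,"grip":110},{"dx":0.425,"dy":0.006,"dz":0.396,"ax":0,"ay":0,"az":0.086,"grip":110},{"dx":0.425,"dy":0.006,"dz":0.396,"ax":0,"ay":0,"az":0.086,"grip":110},{"dx":0.425,"dy":0.006,"dz":0.396,"ax":0,"ay":0,"az":0.086,"grip":110}]'
python3 - <<'E'
from h import *
st()
n='wrist'
im,c=shot(n,n+'3.png')
for q,z in [('platen_a',.022),('straightedge',.008)]:
        for d in models.cut_out(n,q):
            print(n,q,round(d['confidence'],2),np.round(d['point']),d['pixels'].sum(),toplane(d['point'],c,z)[0,:2].round(3),rect(d['pixels'],c,z))
E
python3 go.py 0.454 -0.2815 0.01 -80.2
```

```text
time: 3.45
tcp_pos: [0.4532, -0.2827, 0.116]
eef_rot: [0.001, 0.765, -0.644, -0.002]
contact_force: [-0.3, -0.3, 0.6]
opening: 0.0484
t 3.45 tcp [ 0.4532 -0.2827  0.116 ] x [ 0.169 -0.986 -0.002] y [-0.986 -0.169  0.005] z [-0.005  0.001 -1.   ] F [-0.3 -0.3  0.6] M [-0.01  0.01 -0.02] op 0.0484
wrist platen_a 0.61 [ 93. 128.] 16765 [ 0.483 -0.157] (array([ 481.4, -158.8,   57.7,  123.5]), 85.7)
wrist straightedge 0.71 [277. 188.] 4038 [ 0.46  -0.282] (array([ 453.9, -282.4,   21. ,  109.7]), 9.1)
wrist straightedge 0.58 [135. 288.] 1174 [ 0.362 -0.186] (array([ 358.7, -188.8,   22.2,   51.1]), 97.1)
t 3.6 tcp [ 0.4545 -0.2799  0.1198] x [ 0.172 -0.985 -0.003] y [-0.985 -0.172 -0.001] z [ 0.001  0.003 -1.   ] F [ 0.1 -0.4 -0.2] M [-0.    0.01 -0.02] op 0.0487
dxyz [0.0046 0.0022 0.2745] axyz [-0.0008  0.0018  0.0011] rows 2.6
```

View pics/wrist3.png

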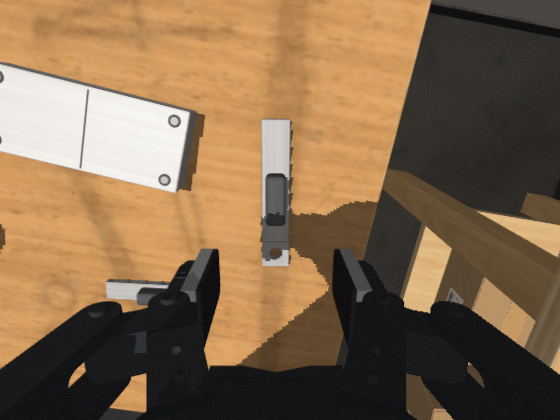

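The bar is centred under the jaws at (277,192), with its hole at (275,253). I descend and grip.

```bash
python3 -m pendant '[{"dx":0.006,"dy":0.002,"dz":0.15,"ax":0,"ay":0,"az":0.005,"grip":110},{"dx":0.006,"dy":0.002,"dz":0.22,"ax":0,"ay":0,"az":0.005,"grip":110},{"dx":0.006,"dy":0.002,"dz":0.273,"ax":0,"ay":0,"az":0.005,"grip":110},{"dx":0.006,"dy":0.002,"dz":0.273,"ax":0,"ay":0,"az":0.005,"grip":110},{"dx":0.006,"dy":0.002,"dz":0.273,"ax":0,"ay":0,"az":0.005,"grip":255},{"dx":0.006,"dy":0.002,"dz":0.273,"ax":0,"ay":0,"az":0.005,"grip":255},{"dx":0.006,"dy":0.002,"dz":0.273,"ax":0,"ay":0,"az":0.005,"grip":255},{"dx":0.006,"dy":0.002,"dz":0.273,"ax":0,"ay":0,"az":0.005,"grip":255}]' 40;python3 go.py 0.4545 -0.2815 0.10 -80.2
```

```text
time: 4.27
tcp_pos: [0.4561, -0.2823, 0.0133]
eef_rot: [-0.002, 0.763, -0.646, 0.001]
contact_force: [-0.9, 1.6, 6.3]
opening: 0.0128
t 4.27 tcp [ 0.4561 -0.2823  0.0133] x [ 0.165 -0.986 -0.001] y [-0.986 -0.165 -0.005] z [ 0.005  0.002 -1.   ] F [-0.9  1.6  6.3] M [0.25 0.11 0.01] op 0.0128
dxyz [-0.003   0.0025 -0.2169] axyz [-0.0034  0.0008 -0.0034] rows 2.1
```

```bash
python3 -m pendant '[{"dx":0,"dy":0,"dz":-0.1,"ax":0,"ay":0,"az":0,"grip":255},{"dx":0,"dy":0,"dz":-0.2,"ax":0,"ay":0,"az":0,"grip":255},{"dx":0,"dy":0,"dz":-0.25,"ax":0,"ay":0,"az":0,"grip":255},{"dx":0,"dy":0,"dz":-0.25,"ax":0,"ay":0,"az":0,"grip":255}]' 40;python3 go.py 0.481 -0.151 0.1 -3.9
```

```text
time: 4.6
tcp_pos: [0.4587, -0.2844, 0.119]
eef_rot: [-0.004, 0.763, -0.646, 0.006]
contact_force: [0.3, -0.6, -1.1]
opening: 0.0128
t 4.6 tcp [ 0.4587 -0.2844  0.119 ] x [ 0.165 -0.986  0.004] y [-0.986 -0.165 -0.015] z [ 0.015 -0.001 -1.   ] F [ 0.3 -0.6 -1.1] M [-0.05 -0.06  0.02] op 0.0128
dxyz [-0.3199 -0.1092  0.048 ] axyz [-0.0063 -0.0083 -0.8512] rows 10.7
```

```bash
python3 -m pendant '[{"dx":-0.32,"dy":-0.109,"dz":0.02,"ax":-0.006,"ay":-0.008,"az":-0.85,"grip":255},{"dx":-0.32,"dy":-0.109,"dz":0.02,"ax":-0.006,"ay":-0.008,"az":-0.85,"grip":255},{"dx":-0.32,"dy":-0.109,"dz":0.02,"ax":-0.006,"ay":-0.008,"az":-0.85,"grip":255},{"dx":-0.32,"dy":-0.109,"dz":0.02,"ax":-0.006,"ay":-0.008,"az":-0.85,"grip":255},{"dx":-0.32,"dy":-0.109,"dz":0.02,"ax":-0.006,"ay":-0.008,"az":-0.85,"grip":255},{"dx":-0.32,"dy":-0.109,"dz":0.02,"ax":-0.006,"ay":-0.008,"az":-0.85,"grip":255},{"dx":-0.32,"dy":-0.109,"dz":0.02,"ax":-0.006,"ay":-0.008,"az":-0.85,"grip":255},{"dx":-0.32,"dy":-0.109,"dz":0.02,"ax":-0.006,"ay":-0.008,"az":-0.85,"grip":255}]' 40;python3 go.py 0.481 -0.151 0.1 -3.9
```

```text
time: 5.27
tcp_pos: [0.4807, -0.1504, 0.1116]
eef_rot: [-0.001, 0.98, -0.198, 0.001]
contact_force: [-0.1, -0.2, -1.5]
opening: 0.0127
t 5.27 tcp [ 0.4807 -0.1504  0.1116] x [ 0.922 -0.388  0.001] y [-0.388 -0.922 -0.002] z [ 0.002  0.001 -1.   ] F [-0.1 -0.2 -1.5] M [-0.06  0.06  0.07] op 0.0127
dxyz [0.0012 0.0012 0.0289] axyz [-0.0011 -0.0011 -0.2101] rows 2.6
```

```bash
python3 -m pendant '[{"dx":0,"dy":0,"dz":0,"ax":0,"ay":0,"az":-0.22,"grip":255},{"dx":0,"dy":0,"dz":0,"ax":0,"ay":0,"az":-0.22,"grip":255},{"dx":0,"dy":0,"dz":0,"ax":0,"ay":0,"az":-0.22,"grip":255},{"dx":0,"dy":0,"dz":0,"ax":0,"ay":0,"az":-0.22,"grip":255}]' 40;python3 - <<'E'
from h import *
st()
for n in ['wrist','side','scene']:
  im,c=shot(n,n+'4.png')
  st()
  for q,z in [('platen_a',.022),('straightedge',.09)]:
        for d in models.cut_out(n,q):
            print(n,q,round(d['confidence'],2),np.round(d['point']),d['pixels'].sum(),toplane(d['point'],c,z)[0,:2].round(3),rect(d['pixels'],c,z))
E
python3 go.py 0.481 -0.151 0.1 -3.9
```

```text
time: 5.6
tcp_pos: [0.4806, -0.1502, 0.112]
eef_rot: [-0.001, 1.0, -0.025, 0.002]
contact_force: [0.3, 0.5, -2.1]
opening: 0.0126
t 5.6 tcp [ 0.4806 -0.1502  0.112 ] x [ 0.999 -0.05   0.003] y [-0.05  -0.999 -0.002] z [ 0.003  0.002 -1.   ] F [ 0.3  0.5 -2.1] M [-0.02 -0.    0.04] op 0.0126
t 5.65 tcp [ 0.4806 -0.1503  0.1119] x [ 0.998 -0.055  0.003] y [-0.055 -0.998 -0.002] z [ 0.003  0.002 -1.   ] F [-0.7 -0.9 -1.7] M [-0.05  0.01  0.01] op 0.0127
wrist platen_a 0.6 [299. 159.] 6679 [ 0.497 -0.119] (array([ 481.9, -137. ,   56.8,  102.1]), 85.4)
wrist straightedge 0.85 [274. 232.] 9046 [ 0.479 -0.143] (array([ 479.3, -159.6,   22.5,  124.7]), 87.1)
wrist straightedge 0.58 [119. 266.] 2236 [ 0.401 -0.158] (array([ 400.4, -159.2,   14.6,   50.3]), 96.5)
t 5.8 tcp [ 0.4806 -0.1504  0.1117] x [ 0.998 -0.055  0.002] y [-0.055 -0.998 -0.001] z [ 0.002  0.001 -1.   ] F [-0.2 -0.5 -1.6] M [ 0.06  0.01 -0.02] op 0.0124
side platen_a 0.85 [299. 206.] 1071 [ 0.487 -0.134] (array([ 481.6, -132.7,   59.3,  167.4]), 86.3)
side platen_a 0.68 [304. 263.] 1814 [0.475 0.074] (array([471.6,  64.1,  
[... 316 characters left out ...]
02  0.001 -1.   ] F [-0.5 -0.  -1.5] M [ 0.04 -0.01 -0.03] op 0.0127
scene platen_a 0.93 [240. 196.] 1471 [0.461 0.039] (array([458.4,  37.2,  71.1, 149.7]), 85.6)
scene platen_a 0.61 [314. 238.] 1975 [ 0.475 -0.156] (array([ 468.4, -158.5,   73.5,  144. ]), 85.6)
scene straightedge 0.62 [317. 203.] 527 [ 0.49  -0.148] (array([ 493.5, -140.8,   37.2,  119.7]), 86.9)
scene straightedge 0.57 [283. 292.] 366 [ 0.299 -0.264] (array([ 301.3, -267. ,   18.9,   70.4]), 94.8)
t 6.05 tcp [ 0.4807 -0.1503  0.1116] x [ 0.999 -0.053  0.002] y [-0.053 -0.999 -0.001] z [ 0.002  0.001 -1.   ] F [ 0.2 -0.6 -2. ] M [0.03 0.03 0.06] op 0.0128
dxyz [0.0008 0.0017 0.0289] axyz [-0.0008 -0.0013  0.0096] rows 0.3
```

View pics/wrist4.png

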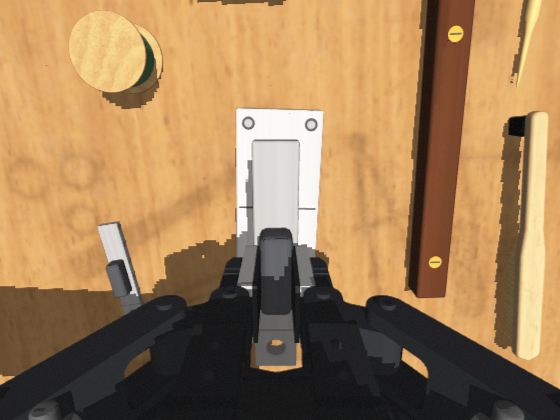

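View pics/side4.png

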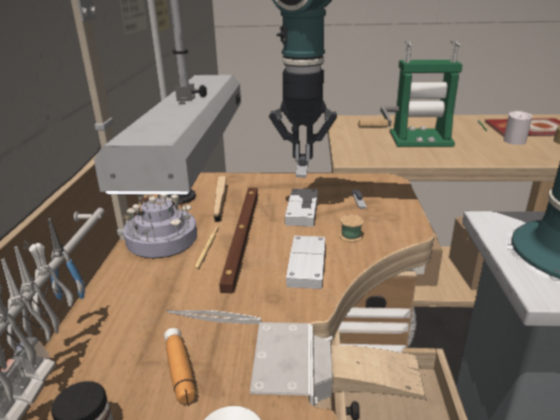

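```bash
python3 - <<'E'
from h import *
c=cam('wrist')
print('bar tip',toplane([[253,141],[299,141]],c,.106).round(4))
print('hole',toplane([[276,346]],c,.106).round(4))
print('plat mid',toplane([[241,207],[312,209]],c,.022).round(4),'end',toplane([[237,109],[323,110]],c,.022).round(4))
print('fence near face edge bottom/top',toplane([[410,289],[429,0]],c,.02).round(4),toplane([[410,289],[429,0]],c,.0).round(4))
E
python3 go.py 0.481 -0.151 0.040 -3.9
```

```text
bar tip [[ 0.4735 -0.097   0.106 ]
 [ 0.4924 -0.098   0.106 ]]
hole [[ 0.4777 -0.1964  0.106 ]]
plat mid [[ 0.4566 -0.1498  0.022 ]
 [ 0.5046 -0.1538  0.022 ]] end [[ 0.4592 -0.0855  0.022 ]
 [ 0.5132 -0.089   0.022 ]]
fence near face edge bottom/top [[ 0.5749 -0.2195  0.02  ]
 [ 0.5766 -0.0298  0.02  ]] [[ 0.5827 -0.2313  0.    ]
 [ 0.5846 -0.0254  0.    ]]
t 6.05 tcp [ 0.4807 -0.1503  0.1116] x [ 0.999 -0.053  0.002] y [-0.053 -0.999 -0.001] z [ 0.002  0.001 -1.   ] F [ 0.2 -0.6 -2. ] M [0.03 0.03 0.06] op 0.0128
dxyz [0.0005 0.0019 0.1789] axyz [-0.0008 -0.0013  0.0096] rows 1.7
```

```bash
python3 -m pendant '[{"dx":0.0005,"dy":0.001,"dz":0.1,"ax":0,"ay":0,"az":0.01,"grip":255},{"dx":0.0005,"dy":0.001,"dz":0.17,"ax":0,"ay":0,"az":0.01,"grip":255},{"dx":0.0005,"dy":0.001,"dz":0.175,"ax":0,"ay":0,"az":0.01,"grip":255},{"dx":0.0005,"dy":0.001,"dz":0.175,"ax":0,"ay":0,"az":0.01,"grip":255}]' 40;python3 go.py 0.481 -0.151 0.036 -3.9
```

```text
time: 6.38
tcp_pos: [0.4797, -0.1505, 0.0404]
eef_rot: [-0.001, 0.999, -0.035, -0.001]
contact_force: [-0.7, 0.3, -0.9]
opening: 0.0129
t 6.38 tcp [ 0.4797 -0.1505  0.0404] x [ 0.998 -0.069 -0.002] y [-0.069 -0.998 -0.002] z [-0.002  0.002 -1.   ] F [-0.7  0.3 -0.9] M [ 0.   -0.01  0.03] op 0.0129
dxyz [0.0034 0.001  0.0111] axyz [-0.001   0.0013 -0.0007] rows 0.1
```

```bash
python3 -m pendant '[{"dx":0.002,"dy":0.001,"dz":0.005,"ax":0,"ay":0,"az":0,"grip":255},{"dx":0.002,"dy":0.001,"dz":0.006,"ax":0,"ay":0,"az":0,"grip":255}]' 40;
python3 -m pendant '[{"dx":0,"dy":0,"dz":0.004,"ax":0,"ay":0,"az":0,"grip":255},{"dx":0,"dy":0,"dz":0.004,"ax":0,"ay":0,"az":0,"grip":255}]'
python3 -m pendant '[{"dx":0,"dy":0,"dz":0.003,"ax":0,"ay":0,"az":0,"grip":255},{"dx":0,"dy":0,"dz":0.003,"ax":0,"ay":0,"az":0,"grip":255}]'
```

```text
time: 6.55
tcp_pos: [0.4816, -0.1514, 0.0392]
eef_rot: [-0.001, 0.999, -0.035, 0.0]
contact_force: [0.0, 0.2, -1.9]
opening: 0.0125
time: 6.72
tcp_pos: [0.4826, -0.1517, 0.0388]
eef_rot: [-0.0, 0.999, -0.035, 0.001]
contact_force: [-0.3, 0.1, -0.3]
opening: 0.0129
time: 6.88
tcp_pos: [0.4831, -0.1517, 0.0381]
eef_rot: [-0.0, 0.999, -0.035, 0.002]
contact_force: [0.0, -0.4, -1.7]
opening: 0.0125
```

```bash
python3 -m pendant '[{"dx":-0.003,"dy":0,"dz":0.006,"ax":0,"ay":0,"az":0,"grip":255},{"dx":-0.003,"dy":0,"dz":0.006,"ax":0,"ay":0,"az":0,"grip":255}]'
python3 -m pendant '[{"dx":-0.002,"dy":0,"dz":0.006,"ax":0,"ay":0,"az":0,"grip":255},{"dx":-0.002,"dy":0,"dz":0.006,"ax":0,"ay":0,"az":0,"grip":255}]'
```

```text
time: 7.05
tcp_pos: [0.4817, -0.1515, 0.0356]
eef_rot: [-0.0, 0.999, -0.035, 0.002]
contact_force: [0.2, -0.8, -1.8]
opening: 0.0125
time: 7.22
tcp_pos: [0.4817, -0.1516, 0.0351]
eef_rot: [-0.001, 0.999, -0.035, 0.003]
contact_force: [-5.3, 1.9, 19.5]
opening: 0.0127
```

```bash
python3 -m pendant '[{"dx":0,"dy":0,"dz":-0.003,"ax":0,"ay":0,"az":0,"grip":255},{"dx":0,"dy":0,"dz":-0.003,"ax":0,"ay":0,"az":0,"grip":120},{"dx":0,"dy":0,"dz":-0.003,"ax":0,"ay":0,"az":0,"grip":120},{"dx":0,"dy":0,"dz":-0.003,"ax":0,"ay":0,"az":0,"grip":120},{"dx":0,"dy":0,"dz":-0.08,"ax":0,"ay":0,"az":0,"grip":120},{"dx":0,"dy":0,"dz":-0.16,"ax":0,"ay":0,"az":0,"grip":120},{"dx":0,"dy":0,"dz":-0.2,"ax":0,"ay":0,"az":0,"grip":120},{"dx":0,"dy":0,"dz":-0.2,"ax":0,"ay":0,"az":0,"grip":255}]'
python3 - <<'E'
from h import *
st()
for n in ['wrist','side','scene']:
  im,c=shot(n,n+'5.png')
  if n!='wrist': continue
  for q,z in [('platen_a',.022),('straightedge',.03)]:
        for d in models.cut_out(n,q):
            print(n,q,round(d['confidence'],2),np.round(d['point']),d['pixels'].sum(),toplane(d['point'],c,z)[0,:2].round(3),rect(d['pixels'],c,z))
a=cv2.imread('pics/side5.png')[130:240,230:420]; b=cv2.imread('pics/scene5.png')[180:290,240:430]
cv2.imwrite('pics/crop5.png',cv2.resize(np.vstack([a,b]),None,fx=2.7,fy=2.7,interpolation=2))
E
```

```text
time: 7.88
tcp_pos: [0.4835, -0.1524, 0.1182]
eef_rot: [-0.001, 0.999, -0.035, 0.006]
contact_force: [0.6, -0.5, 0.4]
opening: 0.0343
t 7.88 tcp [ 0.4835 -0.1524  0.1182] x [ 0.998 -0.07   0.012] y [-0.07  -0.998 -0.002] z [ 0.012  0.001 -1.   ] F [ 0.6 -0.5  0.4] M [-0.01 -0.   -0.01] op 0.0343
wrist platen_a 0.75 [253. 184.] 9717 [ 0.47  -0.137] (array([ 480.4, -150.8,   56.3,  129.4]), 85.6)
wrist platen_a 0.4 [272. 198.] 4541 [ 0.482 -0.148] (array([ 481.1, -155.6,   20.6,  113.3]), 85.9)
wrist straightedge 0.74 [115. 264.] 1952 [ 0.368 -0.186] (array([ 370.3, -184.1,   20.5,   60.7]), 95.7)
wrist straightedge 0.63 [272. 194.] 4612 [ 0.482 -0.144] (array([ 481.4, -153.2,   20.1,  109.6]), 86.1)
```

View pics/wrist5.png

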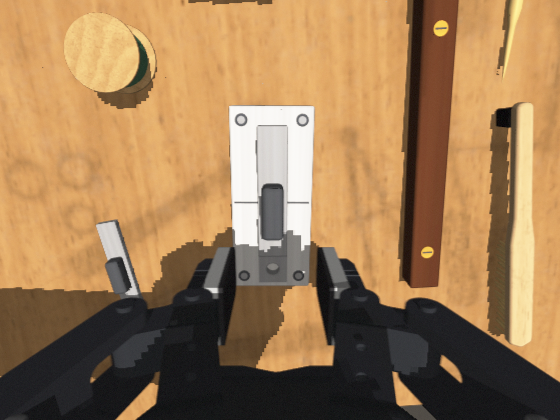

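View pics/crop5.png

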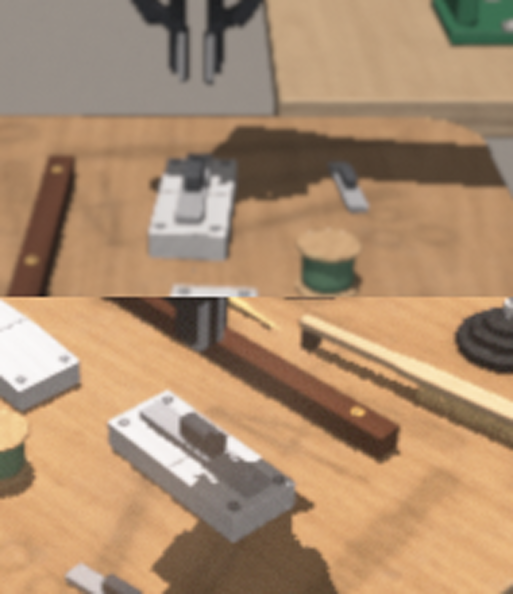

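The bar lies lengthwise and centred on platen B, with the hole at (272,268), on the −y end. I close the fingers and press the hole end.

```bash
python3 go.py 0.478 -0.198 0.05 -3.9; python3 go.py 0.478 -0.198 0.03 -3.9
```

```text
t 8.13 tcp [ 0.4803 -0.1514  0.1138] x [ 0.998 -0.069  0.003] y [-0.069 -0.998 -0.002] z [ 0.003  0.002 -1.   ] F [0.3 0.5 0.4] M [-0.   -0.03  0.  ] op 0.0002
dxyz [0.0018 0.117  0.1594] axyz [-0.0014 -0.002  -0.0008] rows 1.9
t 8.13 tcp [ 0.4803 -0.1514  0.1138] x [ 0.998 -0.069  0.003] y [-0.069 -0.998 -0.002] z [ 0.003  0.002 -1.   ] F [0.3 0.5 0.4] M [-0.   -0.03  0.  ] op 0.0002
dxyz [0.0016 0.1171 0.2094] axyz [-0.0014 -0.002  -0.0008] rows 2.3
```

```bash
python3 -m pendant '[{"dx":0.002,"dy":0.117,"dz":0,"ax":0,"ay":0,"az":0,"grip":255},{"dx":0.002,"dy":0.117,"dz":0.08,"ax":0,"ay":0,"az":0,"grip":255},{"dx":0.002,"dy":0.117,"dz":0.16,"ax":0,"ay":0,"az":0,"grip":255},{"dx":0.002,"dy":0.117,"dz":0.185,"ax":0,"ay":0,"az":0,"grip":255},{"dx":0.002,"dy":0.117,"dz":0.185,"ax":0,"ay":0,"az":0,"grip":255},{"dx":0.002,"dy":0.117,"dz":0.185,"ax":0,"ay":0,"az":0,"grip":255}]'; python3 go.py 0.478 -0.198 0.03 -3.9
```

```text
time: 8.63
tcp_pos: [0.4775, -0.1977, 0.0392]
eef_rot: [-0.001, 0.999, -0.035, 0.0]
contact_force: [0.8, 0.1, -0.5]
opening: 0.0
t 8.63 tcp [ 0.4775 -0.1977  0.0392] x [ 0.998 -0.069  0.001] y [-0.069 -0.998 -0.003] z [ 0.001  0.003 -1.   ] F [ 0.8  0.1 -0.5] M [-0.   -0.03 -0.  ] op 0.0
dxyz [0.0012 0.0007 0.0229] axyz [-0.0017 -0.0005 -0.0007] rows 0.2
```

```bash
python3 -m pendant '[{"dx":0,"dy":0,"dz":0.01,"ax":0,"ay":0,"az":0,"grip":255},{"dx":0,"dy":0,"dz":0.01,"ax":0,"ay":0,"az":0,"grip":255}]'
python3 -m pendant '[{"dx":0,"dy":0,"dz":0.006,"ax":0,"ay":0,"az":0,"grip":255},{"dx":0,"dy":0,"dz":0.006,"ax":0,"ay":0,"az":0,"grip":255}]'
python3 -m pendant '[{"dx":0,"dy":0,"dz":0.006,"ax":0,"ay":0,"az":0,"grip":255},{"dx":0,"dy":0,"dz":0.006,"ax":0,"ay":0,"az":0,"grip":255}]'
```

```text
time: 8.8
tcp_pos: [0.4783, -0.1975, 0.0359]
eef_rot: [-0.001, 0.999, -0.034, 0.001]
contact_force: [0.0, 0.2, -0.1]
opening: -0.0
time: 8.97
tcp_pos: [0.4789, -0.1972, 0.0341]
eef_rot: [-0.001, 0.999, -0.034, 0.002]
contact_force: [0.6, -0.2, 0.4]
opening: 0.0
time: 9.13
tcp_pos: [0.4792, -0.1971, 0.0319]
eef_rot: [-0.001, 0.999, -0.034, 0.002]
contact_force: [0.4, 0.5, 0.4]
opening: -0.0001
```

```bash
python3 -m pendant '[{"dx":-0.002,"dy":0,"dz":0.007,"ax":0,"ay":0,"az":0,"grip":255},{"dx":-0.002,"dy":0,"dz":0.007,"ax":0,"ay":0,"az":0,"grip":255}]'
python3 -m pendant '[{"dx":0,"dy":0,"dz":0.006,"ax":0,"ay":0,"az":0,"grip":255},{"dx":0,"dy":0,"dz":0.006,"ax":0,"ay":0,"az":0,"grip":255}]'
python3 - <<'E'
from h import *
st()
for n in ['scene','side']: shot(n,n+'6.png')
a=cv2.imread('pics/side6.png')[130:240,230:420]; b=cv2.imread('pics/scene6.png')[180:290,240:430]
cv2.imwrite('pics/crop6.png',cv2.resize(np.vstack([a,b]),None,fx=2.7,fy=2.7,interpolation=2))
E
```

```text
time: 9.3
tcp_pos: [0.4791, -0.1972, 0.0301]
eef_rot: [-0.001, 0.999, -0.034, 0.003]
contact_force: [-2.1, 1.4, 8.7]
opening: -0.0001
time: 9.47
tcp_pos: [0.4792, -0.1972, 0.0299]
eef_rot: [-0.002, 0.999, -0.034, 0.003]
contact_force: [-6.9, 3.6, 25.9]
opening: 0.0001
t 9.47 tcp [ 0.4792 -0.1972  0.0299] x [ 0.998 -0.068  0.006] y [-0.068 -0.998 -0.005] z [ 0.007  0.004 -1.   ] F [-6.9  3.6 25.9] M [0.67 1.6  0.06] op 0.0001
```

View pics/crop6.png

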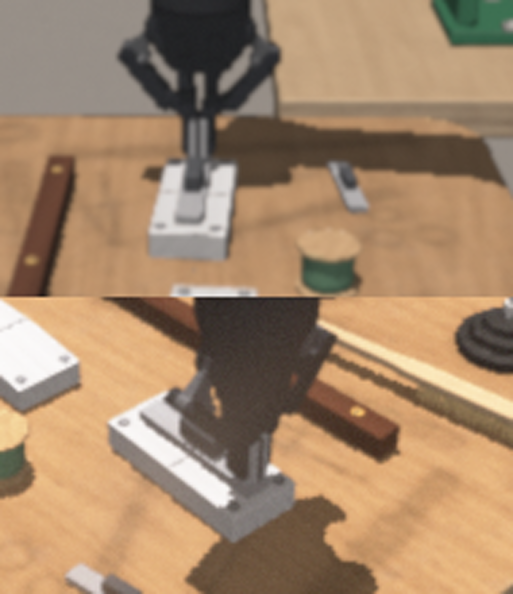

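The hole end met a hard stop at z = 0.030, just where a flat platen would put it. Next I press the plain end.

```bash
python3 -m pendant '[{"dx":0,"dy":0,"dz":-0.08,"ax":0,"ay":0,"az":0,"grip":255},{"dx":0,"dy":-0.05,"dz":-0.1,"ax":0,"ay":0,"az":0,"grip":255},{"dx":0,"dy":-0.14,"dz":-0.1,"ax":0,"ay":0,"az":0,"grip":255},{"dx":0,"dy":-0.225,"dz":-0.09,"ax":0,"ay":0,"az":0,"grip":255},{"dx":0,"dy":-0.225,"dz":-0.03,"ax":0,"ay":0,"az":0,"grip":255},{"dx":0,"dy":-0.225,"dz":-0.02,"ax":0,"ay":0,"az":0,"grip":255},{"dx":0,"dy":-0.225,"dz":-0.02,"ax":0,"ay":0,"az":0,"grip":255}]'; python3 go.py 0.4845 -0.1076 0.03 -3.9
```

```text
time: 10.15
tcp_pos: [0.4839, -0.1075, 0.0372]
eef_rot: [-0.002, 0.999, -0.034, 0.002]
contact_force: [0.4, 0.2, -0.3]
opening: -0.0001
t 10.15 tcp [ 0.4839 -0.1075  0.0372] x [ 0.998 -0.068  0.003] y [-0.068 -0.998 -0.004] z [ 0.004  0.004 -1.   ] F [ 0.4  0.2 -0.3] M [-0.03  0.01  0.02] op -0.0001
dxyz [0.0014 0.0001 0.0181] axyz [-0.0026 -0.0021  0.0003] rows 0.2
```

```bash
python3 -m pendant '[{"dx":0,"dy":0,"dz":0.01,"ax":0,"ay":0,"az":0,"grip":255},{"dx":0,"dy":0,"dz":0.01,"ax":0,"ay":0,"az":0,"grip":255}]'
python3 -m pendant '[{"dx":0,"dy":0,"dz":0.006,"ax":0,"ay":0,"az":0,"grip":255},{"dx":0,"dy":0,"dz":0.006,"ax":0,"ay":0,"az":0,"grip":255}]'
python3 -m pendant '[{"dx":0,"dy":0,"dz":0.006,"ax":0,"ay":0,"az":0,"grip":255},{"dx":0,"dy":0,"dz":0.006,"ax":0,"ay":0,"az":0,"grip":255}]'
python3 -m pendant '[{"dx":0,"dy":0,"dz":0.006,"ax":0,"ay":0,"az":0,"grip":255},{"dx":0,"dy":0,"dz":0.006,"ax":0,"ay":0,"az":0,"grip":255}]'
```

```text
time: 10.32
tcp_pos: [0.4835, -0.1092, 0.0331]
eef_rot: [-0.002, 0.999, -0.035, 0.001]
contact_force: [-0.1, 0.4, 0.4]
opening: -0.0002
time: 10.48
tcp_pos: [0.4834, -0.1105, 0.0308]
eef_rot: [-0.001, 0.999, -0.036, 0.002]
contact_force: [-0.2, -0.2, -0.1]
opening: -0.0002
time: 10.65
tcp_pos: [0.4837, -0.1106, 0.03]
eef_rot: [-0.002, 0.999, -0.037, 0.002]
contact_force: [-4.3, 1.1, 18.2]
opening: -0.0001
time: 10.82
tcp_pos: [0.4838, -0.1107, 0.03]
eef_rot: [-0.003, 0.999, -0.037, 0.002]
contact_force: [-7.6, 2.1, 26.5]
opening: -0.0002
```

Both ends met hard stops at 0.030, so platen B doesn't rock. I pick the bar up and try platen A.

```bash
python3 -m pendant '[{"dx":0,"dy":0,"dz":-0.1,"ax":0,"ay":0,"az":0,"grip":255},{"dx":0,"dy":0.05,"dz":-0.13,"ax":0,"ay":0,"az":0,"grip":110},{"dx":0,"dy":0.105,"dz":-0.13,"ax":0,"ay":0,"az":0,"grip":110},{"dx":0,"dy":0.105,"dz":-0.13,"ax":0,"ay":0,"az":0,"grip":110},{"dx":0,"dy":0.105,"dz":-0.13,"ax":0,"ay":0,"az":0,"grip":110},{"dx":0,"dy":0.105,"dz":-0.13,"ax":0,"ay":0,"az":0,"grip":110}]'
python3 - <<'E'
from h import *
st()
for n in ['wrist']:
  im,c=shot(n,n+'7.png')
  for q,z in [('platen_a',.022),('straightedge',.03)]:
        for d in models.cut_out(n,q):
            print(n,q,round(d['confidence'],2),np.round(d['point']),d['pixels'].sum(),toplane(d['point'],c,z)[0,:2].round(3),rect(d['pixels'],c,z))
E
python3 go.py 0.481 -0.152 0.033 -4
```

```text
time: 11.32
tcp_pos: [0.4802, -0.1526, 0.0815]
eef_rot: [-0.004, 0.999, -0.038, 0.002]
contact_force: [-0.2, -0.2, -0.2]
opening: 0.0485
t 11.32 tcp [ 0.4802 -0.1526  0.0815] x [ 0.997 -0.075  0.003] y [-0.075 -0.997 -0.007] z [ 0.004  0.007 -1.   ] F [-0.2 -0.2 -0.2] M [ 0.   -0.03 -0.02] op 0.0485
wrist platen_a 0.75 [257. 197.] 13126 [ 0.47  -0.137] (array([ 480.7, -150.7,   55.6,  128.8]), 85.6)
wrist straightedge 0.98 [ 99. 272.] 1752 [ 0.372 -0.174] (array([ 370.5, -174.5,   20. ,   43.7]), 94.5)
wrist straightedge 0.97 [280. 212.] 6202 [ 0.482 -0.144] (array([ 481.3, -153.4,   19.9,  110.4]), 86.1)
t 11.47 tcp [ 0.4803 -0.152   0.0813] x [ 0.997 -0.073  0.003] y [-0.073 -0.997 -0.007] z [ 0.003  0.007 -1.   ] F [-0.8  0.1 -0.4] M [-0.04 -0.03  0.04] op 0.0485
dxyz [0.0015 0.0008 0.1207] axyz [-0.0047 -0.0017 -0.0023] rows 1.2
```

View pics/wrist7.png

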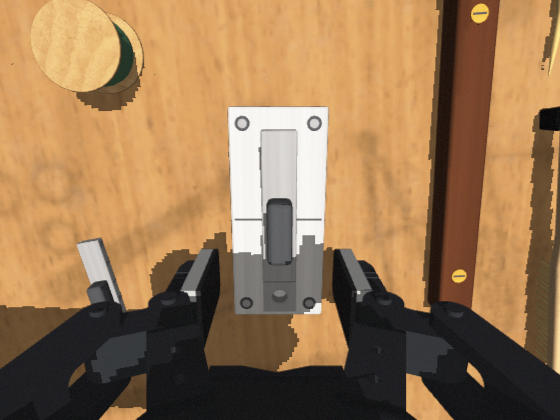

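The bar still sits centred on platen B, with its grip at (280,231). I grasp it.

```bash
python3 -m pendant '[{"dx":0.002,"dy":0.002,"dz":0.08,"ax":-0.004,"ay":-0.002,"az":0,"grip":110},{"dx":0.002,"dy":0.002,"dz":0.118,"ax":-0.004,"ay":-0.002,"az":0,"grip":110},{"dx":0.002,"dy":0.002,"dz":0.118,"ax":-0.004,"ay":-0.002,"az":0,"grip":110},{"dx":0.002,"dy":0.002,"dz":0.118,"ax":-0.004,"ay":-0.002,"az":0,"grip":255},{"dx":0.002,"dy":0.002,"dz":0.118,"ax":-0.004,"ay":-0.002,"az":0,"grip":255},{"dx":0.002,"dy":0.002,"dz":0.118,"ax":-0.004,"ay":-0.002,"az":0,"grip":255},{"dx":0.002,"dy":0.002,"dz":0.118,"ax":-0.004,"ay":-0.002,"az":0,"grip":255}]' 40
python3 go.py 0.4705 0.0465 0.12 -4
```

```text
time: 12.05
tcp_pos: [0.482, -0.1527, 0.0351]
eef_rot: [-0.0, 0.999, -0.037, 0.001]
contact_force: [0.3, -0.8, 2.5]
opening: 0.0129
t 12.05 tcp [ 0.482  -0.1527  0.0351] x [ 0.997 -0.073  0.002] y [-0.073 -0.997 -0.001] z [ 0.002  0.001 -1.   ] F [ 0.3 -0.8  2.5] M [-0.03  0.08  0.  ] op 0.0129
dxyz [-0.0648 -0.4947 -0.2117] axyz [-0.0007 -0.001  -0.0023] rows 5.2
```

```bash
python3 -m pendant '[{"dx":0,"dy":0,"dz":-0.1,"ax":0,"ay":0,"az":0,"grip":255},{"dx":0,"dy":0,"dz":-0.2,"ax":0,"ay":0,"az":0,"grip":255},{"dx":-0.065,"dy":-0.495,"dz":-0.2,"ax":0,"ay":0,"az":0,"grip":255},{"dx":-0.065,"dy":-0.495,"dz":-0.2,"ax":0,"ay":0,"az":0,"grip":255},{"dx":-0.065,"dy":-0.495,"dz":-0.2,"ax":0,"ay":0,"az":0,"grip":255},{"dx":-0.065,"dy":-0.495,"dz":-0.2,"ax":0,"ay":0,"az":0,"grip":255},{"dx":-0.065,"dy":-0.495,"dz":-0.2,"ax":0,"ay":0,"az":0,"grip":255},{"dx":-0.065,"dy":-0.495,"dz":-0.2,"ax":0,"ay":0,"az":0,"grip":255}]'
python3 - <<'E'
from h import *
st()
for n in ['wrist']:
  im,c=shot(n,n+'8.png')
  for q,z in [('platen_a',.022),('straightedge',.11)]:
        for d in models.cut_out(n,q):
            print(n,q,round(d['confidence'],2),np.round(d['point']),d['pixels'].sum(),toplane(d['point'],c,z)[0,:2].round(3),rect(d['pixels'],c,z))
E
python3 go.py 0.4705 0.0465 0.12 -4
```

```text
time: 12.72
tcp_pos: [0.4698, 0.0544, 0.1157]
eef_rot: [-0.002, 1.0, -0.031, 0.001]
contact_force: [0.3, -0.5, -1.3]
opening: 0.0127
t 12.72 tcp [0.4698 0.0544 0.1157] x [ 0.998 -0.063  0.001] y [-0.063 -0.998 -0.005] z [ 0.002  0.005 -1.   ] F [ 0.3 -0.5 -1.3] M [-0.04 -0.03 -0.02] op 0.0127
wrist platen_a 0.75 [300. 164.] 5829 [0.487 0.082] (array([471.2,  65.5,  56.2,  99.1]), 86.3)
wrist platen_a 0.74 [284. 368.] 134 [ 0.468 -0.08 ] (array([469.7, -77.5,   7.1,  21.6]), 14.4)
wrist straightedge 0.72 [275. 230.] 8949 [0.47  0.068] (array([469. ,  53.9,  19.9, 110.9]), 86.5)
t 12.87 tcp [0.4705 0.0465 0.1157] x [ 0.997 -0.073  0.002] y [-0.073 -0.997 -0.001] z [ 0.002  0.001 -1.   ] F [ 0.8 -0.2 -1.7] M [-0.04 -0.03 -0.  ] op 0.0127
dxyz [ 0.      0.0001 -0.0107] axyz [-0.0006 -0.0014 -0.0018] rows 0.1
```

View pics/wrist8.png

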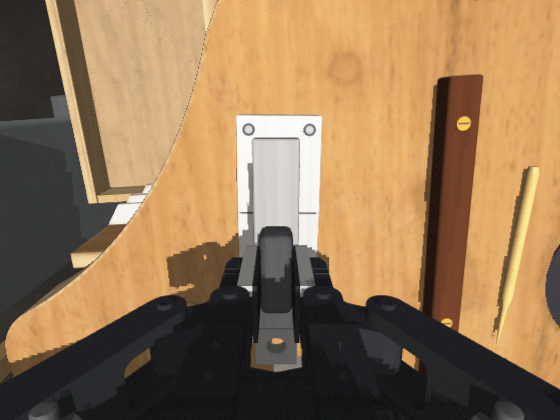

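Run:
```python
from h import *
st(); im,c=shot('wrist','wrist9.png')
for d in models.cut_out('wrist','platen_a'):
    print(round(d['confidence'],2),rect(d['pixels'],c,.022))
    if d['pixels'].sum()>3000:
        ys,xs=np.nonzero(d['pixels']); print(xs.min(),ys.min(),xs.max(),ys.max(), 'end',toplane([[278,ys.min()]],c,.0195),toplane([[278,ys.min()]],c,.022))
g=cv2.cvtColor(im,cv2.COLOR_BGR2GRAY)[:,240:250].mean(1); print(np.c_[np.arange(100,235),g[100:235]][:, 1].round().astype(int).tolist())
```

```text
t 12.87 tcp [0.4705 0.0465 0.1157] x [ 0.997 -0.073  0.002] y [-0.073 -0.997 -0.001] z [ 0.002  0.001 -1.   ] F [ 0.8 -0.2 -1.7] M [-0.04 -0.03 -0.  ] op 0.0127
0.77 (array([472. , -84.6,  14. ,  28.1]), 36.0)
0.68 (array([471. ,  61.2,  57.3, 107.3]), 86.1)
232 101 319 256 end [[0.4764001  0.11463318 0.0195    ]] [[0.47638217 0.11464386 0.022     ]]
[186, 165, 239, 252, 252, 251, 252, 252, 251, 247, 187, 140, 142, 171, 192, 203, 202, 197, 189, 168, 138, 137, 177, 249, 251, 251, 251, 251, 250, 251, 250, 251, 250, 251, 250, 250, 250, 250, 250, 250, 250, 250, 250, 250, 250, 250, 250, 250, 249, 249, 249, 249, 249, 249, 249, 249, 249, 249, 249, 249, 249, 249, 234, 230, 230, 230, 230, 229, 229, 229, 229, 240, 241, 241, 241, 241, 241, 222, 207, 204, 204, 204, 204, 204, 204, 215, 216, 216, 216, 216, 216, 216, 215, 216, 215, 215, 215, 215, 215, 215, 131, 92, 221, 227, 226, 227, 227, 226, 227, 227, 227, 226, 226, 226, 226, 226, 226, 237, 238, 238, 238, 238, 238, 238, 238, 238, 238, 238, 238, 191, 177, 177, 148, 141, 141]
```

```bash
python3 - <<'E'
from h import *
c=cam('wrist')
print(toplane([[245,200.5],[310,201]],c,.022).round(4),toplane([[245,200.5],[310,201]],c,.024).round(4))
E
python3 go.py 0.4712 0.048 0.042 -4
```

```text
[[0.4492 0.0494 0.022 ]
 [0.4937 0.0456 0.022 ]] [[0.4494 0.05   0.024 ]
 [0.4935 0.0462 0.024 ]]
t 12.97 tcp [0.4706 0.0451 0.1156] x [ 0.997 -0.076  0.002] y [-0.076 -0.997 -0.001] z [ 0.002  0.    -1.   ] F [ 0.1 -0.3 -1.6] M [-0.02  0.01 -0.05] op 0.0127
dxyz [ 0.0006 -0.0071  0.184 ] axyz [-0.0004 -0.0013 -0.0038] rows 1.8
```

```bash
python3 -m pendant '[{"dx":0.001,"dy":-0.009,"dz":0.1,"ax":0,"ay":0,"az":-0.003,"grip":255},{"dx":0.001,"dy":-0.009,"dz":0.175,"ax":0,"ay":0,"az":-0.003,"grip":255},{"dx":0.001,"dy":-0.009,"dz":0.184,"ax":0,"ay":0,"az":-0.003,"grip":255},{"dx":0.001,"dy":-0.009,"dz":0.184,"ax":0,"ay":0,"az":-0.003,"grip":255}]'
python3 go.py 0.4712 0.0485 0.0372 -4
```

```text
time: 13.3
tcp_pos: [0.4701, 0.0468, 0.0408]
eef_rot: [0.001, 0.999, -0.037, -0.001]
contact_force: [0.2, 0.5, -1.5]
opening: 0.0125
t 13.3 tcp [0.4701 0.0468 0.0408] x [ 0.997 -0.074 -0.002] y [-0.074 -0.997  0.001] z [-0.002 -0.001 -1.   ] F [ 0.2  0.5 -1.5] M [ 0.04  0.06 -0.03] op 0.0125
dxyz [ 0.0025 -0.0044  0.009 ] axyz [ 0.0008  0.0012 -0.0027] rows 0.1
```

```bash
python3 -m pendant '[{"dx":0.002,"dy":-0.005,"dz":0.008,"ax":0,"ay":0,"az":0,"grip":255},{"dx":0.002,"dy":-0.005,"dz":0.008,"ax":0,"ay":0,"az":0,"grip":255}]'
python3 -m pendant '[{"dx":0,"dy":0,"dz":0.005,"ax":0,"ay":0,"az":0,"grip":255},{"dx":0,"dy":0,"dz":0.005,"ax":0,"ay":0,"az":0,"grip":255}]'
python3 -m pendant '[{"dx":0,"dy":0,"dz":0.003,"ax":0,"ay":0,"az":0,"grip":255},{"dx":0,"dy":0,"dz":0.003,"ax":0,"ay":0,"az":0,"grip":255}]'
```

```text
time: 13.47
tcp_pos: [0.4721, 0.0482, 0.0385]
eef_rot: [0.0, 0.999, -0.038, -0.0]
contact_force: [0.5, -0.5, -0.7]
opening: 0.0126
time: 13.63
tcp_pos: [0.4731, 0.0482, 0.0376]
eef_rot: [0.0, 0.999, -0.038, 0.001]
contact_force: [-0.6, 0.0, -1.3]
opening: 0.0128
time: 13.8
tcp_pos: [0.4737, 0.0484, 0.0371]
eef_rot: [-0.0, 0.999, -0.038, 0.002]
contact_force: [-0.2, 0.2, 1.7]
opening: 0.0124
```

Contact came at 0.037, 2 mm higher than on platen B. I release the bar.

```bash
python3 -m pendant '[{"dx":0,"dy":0,"dz":0,"ax":0,"ay":0,"az":0,"grip":120},{"dx":0,"dy":0,"dz":0,"ax":0,"ay":0,"az":0,"grip":120},{"dx":0,"dy":0,"dz":0,"ax":0,"ay":0,"az":0,"grip":120},{"dx":0,"dy":0,"dz":-0.08,"ax":0,"ay":0,"az":0,"grip":120},{"dx":0,"dy":0,"dz":-0.16,"ax":0,"ay":0,"az":0,"grip":120},{"dx":0,"dy":0,"dz":-0.2,"ax":0,"ay":0,"az":0,"grip":120},{"dx":0,"dy":0,"dz":-0.2,"ax":0,"ay":0,"az":0,"grip":255},{"dx":0,"dy":0,"dz":-0.2,"ax":0,"ay":0,"az":0,"grip":255}]'
python3 - <<'E'
from h import *
st()
for n in ['wrist','side','scene']:
  im,c=shot(n,n+'10.png')
  if n!='wrist': continue
  for q,z in [('platen_a',.022),('straightedge',.03)]:
        for d in models.cut_out(n,q):
            print(n,q,round(d['confidence'],2),np.round(d['point']),d['pixels'].sum(),toplane(d['point'],c,z)[0,:2].round(3),rect(d['pixels'],c,z))
a=cv2.imread('pics/side10.png')[190:310,230:420]; b=cv2.imread('pics/scene10.png')[140:250,170:360]
cv2.imwrite('pics/crop10.png',cv2.resize(np.vstack([a,b]),None,fx=2.6,fy=2.6,interpolation=2))
E
python3 go.py 0.470 0.004 0.04 -4
```

```text
time: 14.47
tcp_pos: [0.4739, 0.0487, 0.1177]
eef_rot: [-0.001, 0.999, -0.038, 0.003]
contact_force: [-0.3, -0.5, -1.5]
opening: 0.0224
t 14.47 tcp [0.4739 0.0487 0.1177] x [ 0.997 -0.075  0.006] y [-0.075 -0.997 -0.001] z [ 0.006  0.001 -1.   ] F [-0.3 -0.5 -1.5] M [ 0.01  0.04 -0.02] op 0.0224
wrist platen_a 0.94 [290. 356.] 1005 [ 0.475 -0.078] (array([476.8, -80.4,  22.6,  37.9]), 175.5)
wrist platen_a 0.85 [260. 172.] 9014 [0.465 0.071] (array([470.4,  51. ,  57.1, 129.4]), 86.7)
wrist platen_a 0.2 [272. 198.] 4668 [0.472 0.053] (array([472.8,  45.3,  21.5, 112.5]), 85.5)
wrist straightedge 0.71 [510. 229.] 1854 [0.633 0.02 ] (array([632.7,   8.2,   9.3, 127.7]), 85.9)
wrist straightedge 0.64 [276. 195.] 4569 [0.474 0.057] (array([472.8,  47.7,  20.6, 108.9]), 86.2)
t 14.72 tcp [0.4727 0.0482 0.116 ] x [ 0.997 -0.076  0.002] y [-0.076 -0.997  0.001] z [ 0.002 -0.001 -1.   ] F [-0.6  0.5  0.7] M [0.03 0.03 0.06] op 0.0002
dxyz [0.0014 0.1105 0.1901] axyz [ 0.0004 -0.001  -0.0038] rows 2.1
```

View pics/wrist10.png

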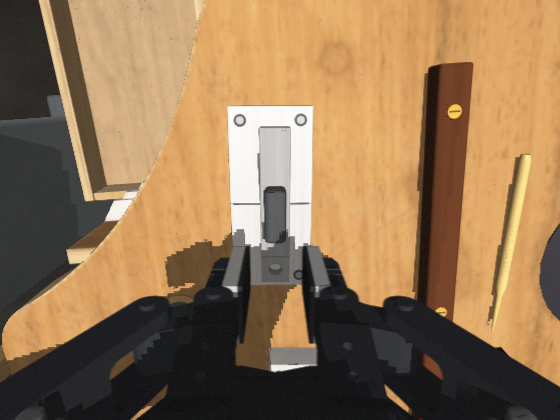

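View pics/crop10.png

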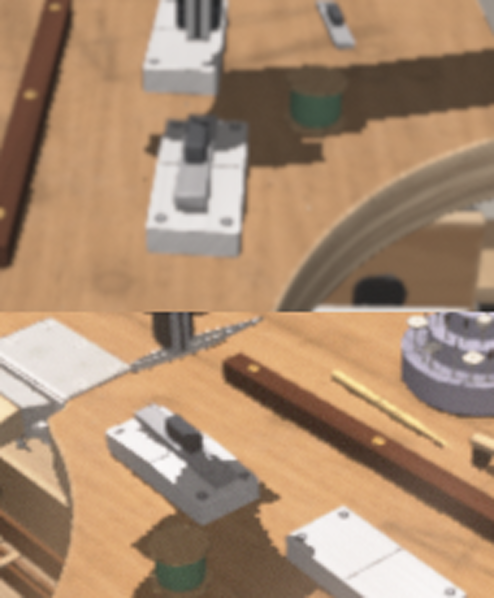

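The platens and bar look as expected, and the plain end stands slightly up in the side view. I press the hole end at (274,268).

```bash
python3 -m pendant '[{"dx":0,"dy":0.113,"dz":0,"ax":0,"ay":0,"az":0,"grip":255},{"dx":0,"dy":0.113,"dz":0.08,"ax":0,"ay":0,"az":0,"grip":255},{"dx":0,"dy":0.113,"dz":0.16,"ax":0,"ay":0,"az":0,"grip":255},{"dx":0,"dy":0.113,"dz":0.197,"ax":0,"ay":0,"az":0,"grip":255},{"dx":0,"dy":0.113,"dz":0.197,"ax":0,"ay":0,"az":0,"grip":255},{"dx":0,"dy":0.113,"dz":0.197,"ax":0,"ay":0,"az":0,"grip":255}]'
python3 -m pendant '[{"dx":0,"dy":0,"dz":0.007,"ax":0,"ay":0,"az":0,"grip":255},{"dx":0,"dy":0,"dz":0.007,"ax":0,"ay":0,"az":0,"grip":255}]'
python3 -m pendant '[{"dx":0,"dy":0,"dz":0.006,"ax":0,"ay":0,"az":0,"grip":255},{"dx":0,"dy":0,"dz":0.006,"ax":0,"ay":0,"az":0,"grip":255}]'
```

```text
time: 15.22
tcp_pos: [0.4684, 0.0025, 0.0362]
eef_rot: [0.001, 0.999, -0.038, -0.001]
contact_force: [0.3, -0.4, 1.1]
opening: 0.0001
time: 15.38
tcp_pos: [0.469, 0.0027, 0.0339]
eef_rot: [0.001, 0.999, -0.038, -0.0]
contact_force: [0.7, -0.7, 0.3]
opening: -0.0001
time: 15.55
tcp_pos: [0.4695, 0.0029, 0.032]
eef_rot: [0.001, 0.999, -0.038, 0.0]
contact_force: [0.3, 0.4, 0.6]
opening: 0.0002
```

```bash
python3 -m pendant '[{"dx":0,"dy":0,"dz":0.006,"ax":0,"ay":0,"az":0,"grip":255},{"dx":0,"dy":0,"dz":0.006,"ax":0,"ay":0,"az":0,"grip":255}]'
python3 -m pendant '[{"dx":0,"dy":0,"dz":0.006,"ax":0,"ay":0,"az":0,"grip":255},{"dx":0,"dy":0,"dz":0.006,"ax":0,"ay":0,"az":0,"grip":255}]'
python3 -m pendant '[{"dx":0,"dy":0,"dz":0.005,"ax":0,"ay":0,"az":0,"grip":255},{"dx":0,"dy":0,"dz":0.005,"ax":0,"ay":0,"az":0,"grip":255}]'
```

```text
time: 15.72
tcp_pos: [0.4697, 0.0032, 0.0298]
eef_rot: [0.0, 0.999, -0.038, 0.001]
contact_force: [0.1, -0.4, 0.5]
opening: 0.0
time: 15.88
tcp_pos: [0.4699, 0.0032, 0.029]
eef_rot: [-0.0, 0.999, -0.038, 0.001]
contact_force: [-5.0, -0.2, 20.9]
opening: 0.0
time: 16.05
tcp_pos: [0.47, 0.0032, 0.0289]
eef_rot: [-0.001, 0.999, -0.038, 0.001]
contact_force: [-6.6, -0.5, 27.1]
opening: -0.0
```

```bash
python3 - <<'E'
from h import *
shot('side','side11.png')
E
python3 -m pendant '[{"dx":0,"dy":0,"dz":-0.08,"ax":0,"ay":0,"az":0,"grip":255},{"dx":0,"dy":-0.05,"dz":-0.1,"ax":0,"ay":0,"az":0,"grip":255},{"dx":0,"dy":-0.14,"dz":-0.1,"ax":0,"ay":0,"az":0,"grip":255},{"dx":0,"dy":-0.225,"dz":-0.09,"ax":0,"ay":0,"az":0,"grip":255},{"dx":0,"dy":-0.225,"dz":-0.04,"ax":0,"ay":0,"az":0,"grip":255},{"dx":0,"dy":-0.225,"dz":-0.028,"ax":0,"ay":0,"az":0,"grip":255},{"dx":0,"dy":-0.225,"dz":-0.028,"ax":0,"ay":0,"az":0,"grip":255}]'; python3 go.py 0.476 0.0925 0.03 -4
```

```text
time: 16.68
tcp_pos: [0.4755, 0.0925, 0.0393]
eef_rot: [-0.0, 0.999, -0.038, -0.001]
contact_force: [0.1, -0.7, -0.5]
opening: -0.0002
t 16.68 tcp [0.4755 0.0925 0.0393] x [ 0.997 -0.076 -0.002] y [-0.076 -0.997 -0.001] z [-0.001  0.001 -1.   ] F [ 0.1 -0.7 -0.5] M [-0.09 -0.04 -0.01] op -0.0002
dxyz [ 0.0014 -0.0002  0.0231] axyz [-0.0005  0.001  -0.0037] rows 0.2
```

```bash
python3 -m pendant '[{"dx":0,"dy":0,"dz":0.006,"ax":0,"ay":0,"az":0,"grip":255},{"dx":0,"dy":0,"dz":0.006,"ax":0,"ay":0,"az":0,"grip":255}]'
python3 -m pendant '[{"dx":0,"dy":0,"dz":0.006,"ax":0,"ay":0,"az":0,"grip":255},{"dx":0,"dy":0,"dz":0.006,"ax":0,"ay":0,"az":0,"grip":255}]'
python3 -m pendant '[{"dx":0,"dy":0,"dz":0.006,"ax":0,"ay":0,"az":0,"grip":255},{"dx":0,"dy":0,"dz":0.006,"ax":0,"ay":0,"az":0,"grip":255}]'
python3 -m pendant '[{"dx":0,"dy":0,"dz":0.006,"ax":0,"ay":0,"az":0,"grip":255},{"dx":0,"dy":0,"dz":0.006,"ax":0,"ay":0,"az":0,"grip":255}]'
```

```text
time: 16.85
tcp_pos: [0.4753, 0.091, 0.0369]
eef_rot: [-0.0, 0.999, -0.039, -0.001]
contact_force: [-0.4, -0.4, 0.1]
opening: -0.0002
time: 17.02
tcp_pos: [0.4754, 0.0899, 0.0346]
eef_rot: [-0.0, 0.999, -0.04, -0.001]
contact_force: [-0.2, 0.2, 0.1]
opening: 0.0004
time: 17.18
tcp_pos: [0.4755, 0.0894, 0.0322]
eef_rot: [0.0, 0.999, -0.04, -0.001]
contact_force: [-0.2, 0.4, -0.1]
opening: 0.0003
time: 17.35
tcp_pos: [0.4758, 0.0893, 0.0298]
eef_rot: [-0.0, 0.999, -0.041, -0.001]
contact_force: [0.2, -0.7, 2.2]
opening: -0.0004
```

```bash
python3 -m pendant '[{"dx":0,"dy":0,"dz":0.006,"ax":0,"ay":0,"az":0,"grip":255},{"dx":0,"dy":0,"dz":0.006,"ax":0,"ay":0,"az":0,"grip":255}]'
python3 -m pendant '[{"dx":0,"dy":0,"dz":0.005,"ax":0,"ay":0,"az":0,"grip":255},{"dx":0,"dy":0,"dz":0.005,"ax":0,"ay":0,"az":0,"grip":255}]'
python3 - <<'E'
from h import *
shot('side','side12.png'); shot('scene','scene12.png')
a=cv2.imread('pics/side11.png')[210:300,250:400]; b=cv2.imread('pics/side12.png')[210:300,250:400]; b0=cv2.imread('pics/side10.png')[210:300,250:400]
cv2.imwrite('pics/crop12.png',cv2.resize(np.vstack([b0,a,b]),None,fx=2.2*1.0,fy=2.2,interpolation=2))
E
```

```text
time: 17.52
tcp_pos: [0.4759, 0.0893, 0.0294]
eef_rot: [-0.001, 0.999, -0.041, -0.001]
contact_force: [-6.6, -1.4, 26.3]
opening: 0.0001
time: 17.68
tcp_pos: [0.476, 0.0893, 0.0294]
eef_rot: [-0.002, 0.999, -0.041, -0.001]
contact_force: [-7.0, -2.2, 26.6]
opening: 0.0004
```

View pics/crop12.png

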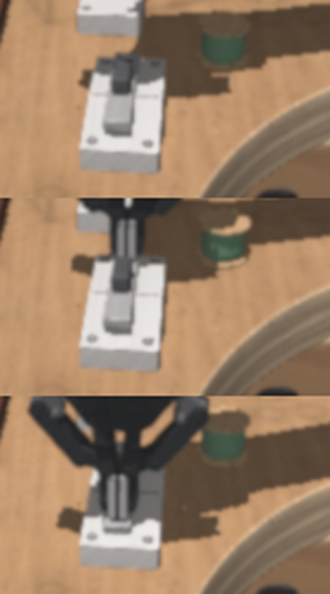

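```bash
python3 -m pendant '[{"dx":0,"dy":0,"dz":-0.08,"ax":0,"ay":0,"az":0,"grip":255},{"dx":0,"dy":0.05,"dz":-0.14,"ax":0,"ay":0,"az":0,"grip":255},{"dx":0,"dy":0.103,"dz":-0.217,"ax":0,"ay":0,"az":0.003,"grip":110},{"dx":0,"dy":0.103,"dz":-0.217,"ax":0,"ay":0,"az":0.003,"grip":110},{"dx":0,"dy":0.103,"dz":-0.217,"ax":0,"ay":0,"az":0.003,"grip":110},{"dx":0,"dy":0.103,"dz":-0.217,"ax":0,"ay":0,"az":0.003,"grip":110}]'
python3 - <<'E'
from h import *
st()
for n in ['wrist','side']:
  im,c=shot(n,n+'13.png'); st()
  if n!='wrist': continue
  for q,z in [('straightedge',.03),('platen_a',.022)]:
        for d in models.cut_out(n,q):
            print(n,q,round(d['confidence'],2),np.round(d['point']),d['pixels'].sum(),toplane(d['point'],c,z)[0,:2].round(3),rect(d['pixels'],c,z))
A=[cv2.imread(f'pics/wrist{k}.png')[95:300,210:340] for k in (10,13)]
cv2.imwrite('pics/crop13.png',cv2.resize(np.hstack(A),None,fx=2.8,fy=2.8,interpolation=2))
a=cv2.imread('pics/side10.png')[210:300,250:340]; b=cv2.imread('pics/side13.png')[210:300,250:340]
cv2.imwrite('pics/crop13b.png',cv2.resize(np.hstack([a,b]),None,fx=4.4,fy=4.4,interpolation=2))
E
```

```text
time: 18.28
tcp_pos: [0.4724, 0.0485, 0.1158]
eef_rot: [-0.002, 0.999, -0.043, -0.001]
contact_force: [0.2, 0.8, 1.0]
opening: 0.0475
t 18.28 tcp [0.4724 0.0485 0.1158] x [ 0.996 -0.086 -0.003] y [-0.086 -0.996 -0.004] z [-0.003  0.004 -1.   ] F [0.2 0.8 1. ] M [ 0.03 -0.02 -0.01] op 0.0475
t 18.33 tcp [0.4721 0.0487 0.1153] x [ 0.996 -0.086 -0.004] y [-0.086 -0.996 -0.003] z [-0.004  0.003 -1.   ] F [-0.   0.5  0. ] M [ 0.01 -0.03 -0.03] op 0.0488
wrist straightedge 0.6 [278. 196.] 4699 [0.474 0.057] (array([472.8,  47.4,  20.2, 109.4]), 85.8)
wrist platen_a 0.96 [262. 183.] 10293 [0.463 0.065] (array([470.2,  50.5,  57. , 129.5]), 85.9)
wrist platen_a 0.7 [305. 355.] 1168 [ 0.484 -0.076] (array([485.2, -79.4,  19.6,  52.9]), 176.5)
wrist platen_a 0.4 [517. 226.] 2048 [0.638 0.018] (array([637.8,   3.1,   9.6, 135.6]), 85.5)
t 18.48 tcp [0.472  0.0485 0.115 ] x [ 0.996 -0.085 -0.005] y [-0.085 -0.996 -0.002] z [-0.004  0.003 -1.   ] F [0.2 0.  0.4] M [ 0.02  0.02 -0.05] op 0.0487
```

View pics/crop13.png

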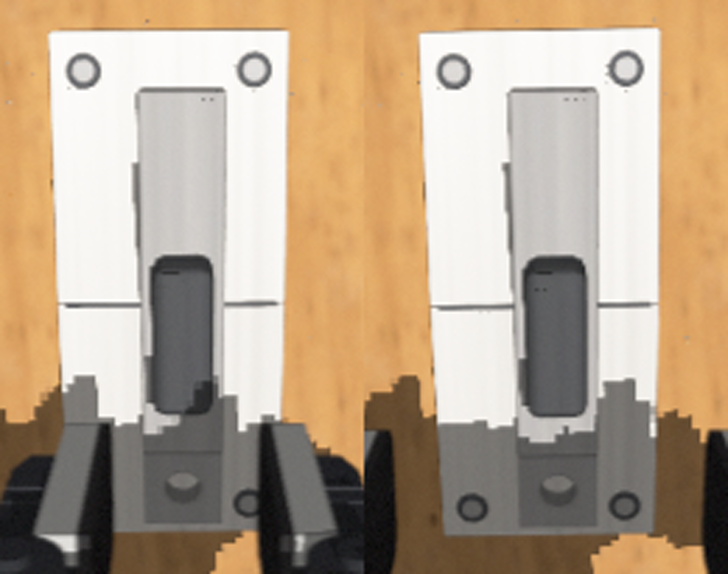

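View pics/crop13b.png

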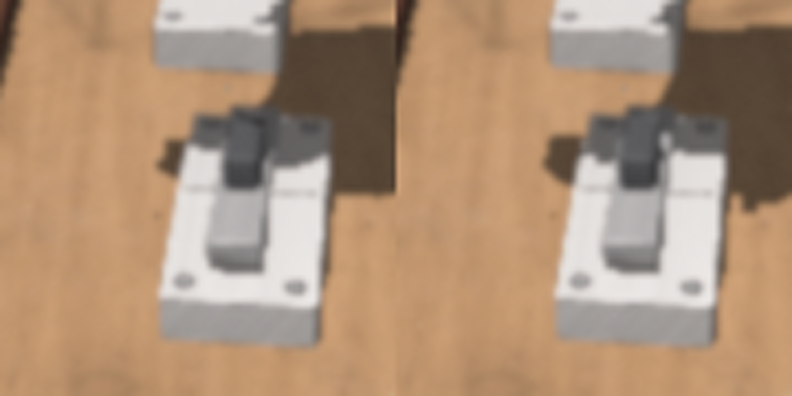

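Run:
```python
import cv2,numpy as np
A=[cv2.imread(f'pics/side{k}.png')[225:292,280:335] for k in (10,11,12,13)]
cv2.imwrite('pics/crop14.png',cv2.resize(np.hstack(A),None,fx=3.6,fy=7,interpolation=0))
for k in (10,11,12,13):
    im=cv2.imread(f'pics/side{k}.png',0); print(k,im[245:290,300:308].mean(1).round().astype(int).tolist())
```

```text
10 [104, 98, 87, 82, 81, 81, 82, 103, 145, 173, 179, 180, 179, 179, 180, 180, 180, 179, 182, 184, 168, 142, 132, 125, 114, 108, 134, 191, 223, 228, 229, 229, 227, 206, 167, 157, 157, 156, 155, 154, 154, 152, 149, 152, 158]
11 [106, 97, 87, 82, 82, 81, 83, 105, 146, 173, 180, 180, 180, 180, 180, 180, 180, 180, 183, 186, 172, 144, 131, 122, 111, 108, 134, 192, 224, 229, 230, 230, 227, 207, 167, 158, 158, 157, 156, 155, 154, 153, 150, 153, 159]
12 [66, 100, 115, 112, 113, 114, 115, 115, 116, 118, 118, 118, 118, 118, 118, 118, 118, 118, 119, 116, 107, 114, 157, 182, 164, 131, 128, 162, 211, 230, 233, 234, 232, 213, 174, 163, 163, 162, 161, 160, 159, 158, 154, 158, 164]
13 [97, 93, 86, 82, 81, 81, 82, 102, 145, 172, 179, 180, 179, 180, 179, 180, 180, 180, 181, 182, 167, 142, 132, 126, 116, 109, 134, 191, 223, 228, 229, 230, 227, 206, 167, 157, 157, 156, 155, 154, 154, 152, 149, 152, 158]
```

View pics/crop14.png

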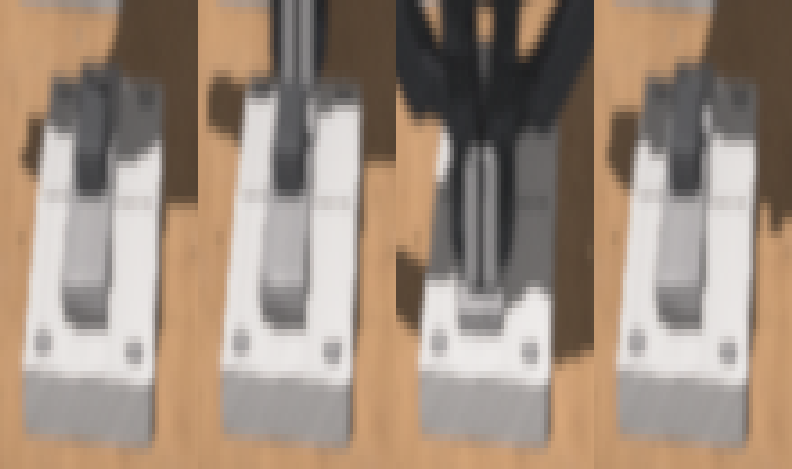

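With the plain end pressed, its tip is about 3.5 px (≈6 mm) lower in the side view than with the hole end pressed. It swings back on release. So the bar rocks and platen A is the sprung one. I pick the bar up again.

```bash
python3 go.py 0.4728 0.048 0.0375 -4.1
```

```text
t 18.48 tcp [0.472  0.0485 0.115 ] x [ 0.996 -0.085 -0.005] y [-0.085 -0.996 -0.002] z [-0.004  0.003 -1.   ] F [0.2 0.  0.4] M [ 0.02  0.02 -0.05] op 0.0487
dxyz [0.0029 0.0016 0.1938] axyz [-0.0016  0.0029 -0.0089] rows 1.9
```

```bash
python3 -m pendant '[{"dx":0.003,"dy":0.002,"dz":0.1,"ax":-0.002,"ay":0.003,"az":-0.009,"grip":110},{"dx":0.003,"dy":0.002,"dz":0.18,"ax":-0.002,"ay":0.003,"az":-0.009,"grip":110},{"dx":0.003,"dy":0.002,"dz":0.194,"ax":-0.002,"ay":0.003,"az":-0.009,"grip":110},{"dx":0.003,"dy":0.002,"dz":0.194,"ax":-0.002,"ay":0.003,"az":-0.009,"grip":110},{"dx":0.003,"dy":0.002,"dz":0.194,"ax":-0.002,"ay":0.003,"az":-0.009,"grip":255},{"dx":0.003,"dy":0.002,"dz":0.194,"ax":-0.002,"ay":0.003,"az":-0.009,"grip":255},{"dx":0.003,"dy":0.002,"dz":0.194,"ax":-0.002,"ay":0.003,"az":-0.009,"grip":255},{"dx":0.003,"dy":0.002,"dz":0.194,"ax":-0.002,"ay":0.003,"az":-0.009,"grip":255}]' 40
python3 -m pendant '[{"dx":0,"dy":0,"dz":-0.1,"ax":0,"ay":0,"az":0,"grip":255},{"dx":0,"dy":0,"dz":-0.2,"ax":0,"ay":0,"az":0,"grip":255},{"dx":0,"dy":0,"dz":-0.22,"ax":0,"ay":0,"az":0,"grip":255},{"dx":0,"dy":0,"dz":-0.22,"ax":0,"ay":0,"az":0,"grip":255}]' 40
python3 go.py 0.455 -0.282 0.12 -80
```

```text
time: 19.15
tcp_pos: [0.474, 0.048, 0.039]
eef_rot: [-0.0, 0.999, -0.036, 0.001]
contact_force: [-0.8, -0.3, 6.4]
opening: 0.0127
time: 19.48
tcp_pos: [0.476, 0.0487, 0.1301]
eef_rot: [-0.002, 0.999, -0.036, 0.005]
contact_force: [-0.2, -0.2, -2.3]
opening: 0.0125
t 19.48 tcp [0.476  0.0487 0.1301] x [ 0.997 -0.071  0.01 ] y [-0.071 -0.997 -0.004] z [ 0.01   0.003 -1.   ] F [-0.2 -0.2 -2.3] M [ 0.05 -0.03 -0.05] op 0.0125
dxyz [0.006  0.8286 0.0224] axyz [-0.006  -0.0037  0.8436] rows 10.6
```

```bash
python3 -m pendant '[{"dx":0.006,"dy":0.829,"dz":0,"ax":0,"ay":0,"az":0.84,"grip":255},{"dx":0.006,"dy":0.829,"dz":0,"ax":0,"ay":0,"az":0.84,"grip":255},{"dx":0.006,"dy":0.829,"dz":0,"ax":0,"ay":0,"az":0.84,"grip":255},{"dx":0.006,"dy":0.829,"dz":0,"ax":0,"ay":0,"az":0.84,"grip":255},{"dx":0.006,"dy":0.829,"dz":0,"ax":0,"ay":0,"az":0.84,"grip":255},{"dx":0.006,"dy":0.829,"dz":0,"ax":0,"ay":0,"az":0.84,"grip":255},{"dx":0.006,"dy":0.829,"dz":0,"ax":0,"ay":0,"az":0.84,"grip":255},{"dx":0.006,"dy":0.829,"dz":0,"ax":0,"ay":0,"az":0.84,"grip":255}]' 40
python3 -m pendant '[{"dx":0,"dy":0,"dz":0,"ax":0,"ay":0,"az":0.22,"grip":255},{"dx":0,"dy":0,"dz":0,"ax":0,"ay":0,"az":0.22,"grip":255},{"dx":0,"dy":0,"dz":0,"ax":0,"ay":0,"az":0.22,"grip":255},{"dx":0,"dy":0,"dz":0,"ax":0,"ay":0,"az":0.22,"grip":255}]' 40
python3 go.py 0.455 -0.282 0.022 -80
```

```text
time: 20.15
tcp_pos: [0.4536, -0.2839, 0.1279]
eef_rot: [-0.003, 0.858, -0.513, 0.002]
contact_force: [1.4, 0.3, -1.1]
opening: 0.0123
time: 20.48
tcp_pos: [0.4525, -0.2836, 0.1263]
eef_rot: [-0.003, 0.756, -0.654, 0.0]
contact_force: [-0.2, 0.7, -1.3]
opening: 0.0121
t 20.48 tcp [ 0.4525 -0.2836  0.1263] x [ 0.144 -0.99  -0.003] y [-0.99  -0.144 -0.004] z [ 0.004  0.004 -1.   ] F [-0.2  0.7 -1.3] M [ 0.05  0.02 -0.01] op 0.0121
dxyz [-0.0022 -0.0057  0.2608] axyz [-0.0029  0.0021 -0.0193] rows 2.5
```

```bash
python3 -m pendant '[{"dx":-0.002,"dy":-0.006,"dz":0.1,"ax":0,"ay":0,"az":-0.02,"grip":255},{"dx":-0.002,"dy":-0.006,"dz":0.2,"ax":0,"ay":0,"az":-0.02,"grip":255},{"dx":-0.002,"dy":-0.006,"dz":0.255,"ax":0,"ay":0,"az":-0.02,"grip":255},{"dx":-0.002,"dy":-0.006,"dz":0.26,"ax":0,"ay":0,"az":-0.02,"grip":255},{"dx":-0.002,"dy":-0.006,"dz":0.26,"ax":0,"ay":0,"az":-0.02,"grip":255}]' 40
python3 -m pendant '[{"dx":0,"dy":0,"dz":0.01,"ax":0,"ay":0,"az":0,"grip":255},{"dx":0,"dy":0,"dz":0.01,"ax":0,"ay":0,"az":0,"grip":255}]' 40
python3 -m pendant '[{"dx":0,"dy":0,"dz":0.008,"ax":0,"ay":0,"az":0,"grip":255},{"dx":0,"dy":0,"dz":0.008,"ax":0,"ay":0,"az":0,"grip":255}]' 40
```

```text
time: 20.9
tcp_pos: [0.4538, -0.2817, 0.0211]
eef_rot: [-0.002, 0.767, -0.642, -0.001]
contact_force: [0.5, 0.1, -1.5]
opening: 0.0126
time: 21.07
tcp_pos: [0.4546, -0.2824, 0.0181]
eef_rot: [-0.002, 0.767, -0.641, -0.0]
contact_force: [-0.7, -0.4, 1.4]
opening: 0.0124
time: 21.23
tcp_pos: [0.4556, -0.2825, 0.0161]
eef_rot: [-0.003, 0.767, -0.641, 0.001]
contact_force: [-0.2, 1.4, 6.1]
opening: 0.0127
```

```bash
python3 -m pendant '[{"dx":0,"dy":0,"dz":0.004,"ax":0,"ay":0,"az":0,"grip":120},{"dx":0,"dy":0,"dz":0,"ax":0,"ay":0,"az":0,"grip":120},{"dx":0,"dy":0,"dz":0,"ax":0,"ay":0,"az":0,"grip":120},{"dx":0,"dy":0,"dz":-0.08,"ax":0,"ay":0,"az":0,"grip":120},{"dx":0,"dy":0,"dz":-0.18,"ax":0,"ay":0,"az":0,"grip":120},{"dx":0,"dy":0,"dz":-0.25,"ax":0,"ay":0,"az":0,"grip":120},{"dx":0,"dy":0,"dz":-0.25,"ax":0,"ay":0,"az":0,"grip":120}]' 40
python3 - <<'E'
from h import *
st(); im,c=shot('wrist','wrist15.png')
for d in models.cut_out('wrist','straightedge'): print(round(d['confidence'],2),rect(d['pixels'],c,.008))
E
python3 go.py 0.42 0.048 0.20 -3
```

```text
time: 21.82
tcp_pos: [0.4576, -0.2851, 0.121]
eef_rot: [-0.004, 0.767, -0.641, 0.005]
contact_force: [0.5, -1.3, 0.2]
opening: 0.0452
t 21.82 tcp [ 0.4576 -0.2851  0.121 ] x [ 0.177 -0.984  0.002] y [-0.984 -0.177 -0.013] z [ 0.013 -0.    -1.   ] F [ 0.5 -1.3  0.2] M [-0.06 -0.06 -0.01] op 0.0452
0.86 (array([ 358.4, -189.9,   21.3,   52.3]), 94.7)
0.6 (array([ 453.9, -282.8,   19.8,  108.5]), 9.9)
t 21.92 tcp [ 0.4559 -0.2828  0.1171] x [ 0.179 -0.984 -0.002] y [-0.984 -0.179 -0.008] z [ 0.008  0.003 -1.   ] F [ 0.3 -0.4 -0.6] M [-0.01  0.03 -0.01] op 0.045
dxyz [-0.8302 -0.061  -0.2052] axyz [-0.005  -0.0024 -0.8524] rows 10.7
```

View pics/wrist15.png

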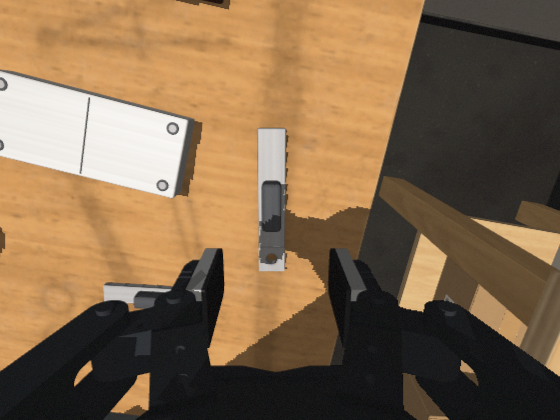

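The straightedge is back on the bench at its first place. Next I swing round to push platen A from the robot side, jaws along y.

```bash
python3 -m pendant '[{"dx":0,"dy":0,"dz":-0.15,"ax":0,"ay":0,"az":-0.1,"grip":60},{"dx":-0.83,"dy":-0.061,"dz":-0.205,"ax":0,"ay":0,"az":-0.85,"grip":60},{"dx":-0.83,"dy":-0.061,"dz":-0.205,"ax":0,"ay":0,"az":-0.85,"grip":60},{"dx":-0.83,"dy":-0.061,"dz":-0.205,"ax":0,"ay":0,"az":-0.85,"grip":60},{"dx":-0.83,"dy":-0.061,"dz":-0.205,"ax":0,"ay":0,"az":-0.85,"grip":60},{"dx":-0.83,"dy":-0.061,"dz":-0.205,"ax":0,"ay":0,"az":-0.85,"grip":60},{"dx":-0.83,"dy":-0.061,"dz":-0.205,"ax":0,"ay":0,"az":-0.85,"grip":60},{"dx":-0.83,"dy":-0.061,"dz":-0.205,"ax":0,"ay":0,"az":-0.85,"grip":60}]'
python3 go.py 0.415 0.05 0.20 90
```

```text
time: 22.58
tcp_pos: [0.4231, 0.0068, 0.1938]
eef_rot: [-0.002, 0.981, -0.191, 0.003]
contact_force: [1.7, 0.8, 0.4]
opening: 0.0648
t 22.58 tcp [0.4231 0.0068 0.1938] x [ 0.927 -0.376  0.004] y [-0.376 -0.927 -0.005] z [ 0.006  0.003 -1.   ] F [1.7 0.8 0.4] M [ 0.03 -0.05 -0.01] op 0.0648
dxyz [-0.0593 -0.0926 -0.0152] axyz [ 7.0000e-04 -4.8000e-03 -1.2453e+00] rows 15.7
```

```bash
python3 -m pendant '[{"dx":-0.059,"dy":-0.093,"dz":-0.015,"ax":0,"ay":0,"az":-0.9,"grip":60},{"dx":-0.059,"dy":-0.093,"dz":-0.015,"ax":0,"ay":0,"az":-0.9,"grip":60},{"dx":-0.059,"dy":-0.093,"dz":-0.015,"ax":0,"ay":0,"az":-0.9,"grip":60},{"dx":-0.059,"dy":-0.093,"dz":-0.015,"ax":0,"ay":0,"az":-0.9,"grip":60},{"dx":-0.059,"dy":-0.093,"dz":-0.015,"ax":0,"ay":0,"az":-0.9,"grip":60},{"dx":-0.059,"dy":-0.093,"dz":-0.015,"ax":0,"ay":0,"az":-0.9,"grip":60},{"dx":-0.059,"dy":-0.093,"dz":-0.015,"ax":0,"ay":0,"az":-0.9,"grip":60},{"dx":-0.059,"dy":-0.093,"dz":-0.015,"ax":0,"ay":0,"az":-0.9,"grip":60}]'
python3 go.py 0.415 0.05 0.20 90
```

```text
time: 23.25
tcp_pos: [0.4142, 0.05, 0.1988]
eef_rot: [-0.001, 0.953, 0.303, 0.002]
contact_force: [-0.1, -1.0, -0.1]
opening: 0.0652
t 23.25 tcp [0.4142 0.05   0.1988] x [0.817 0.577 0.004] y [ 0.577 -0.817  0.   ] z [ 0.004  0.002 -1.   ] F [-0.1 -1.  -0.1] M [-0.06  0.01 -0.02] op 0.0652
dxyz [ 0.0016  0.0012 -0.003 ] axyz [ 0.0015 -0.0025 -0.6087] rows 7.7
```

```bash
python3 -m pendant '[{"dx":0,"dy":0,"dz":0,"ax":0,"ay":0,"az":-0.605,"grip":60},{"dx":0,"dy":0,"dz":0,"ax":0,"ay":0,"az":-0.605,"grip":60},{"dx":0,"dy":0,"dz":0,"ax":0,"ay":0,"az":-0.605,"grip":60},{"dx":0,"dy":0,"dz":0,"ax":0,"ay":0,"az":-0.605,"grip":60},{"dx":0,"dy":0,"dz":0,"ax":0,"ay":0,"az":-0.605,"grip":60},{"dx":0,"dy":0,"dz":0,"ax":0,"ay":0,"az":-0.605,"grip":60},{"dx":0,"dy":0,"dz":0,"ax":0,"ay":0,"az":-0.605,"grip":60},{"dx":0,"dy":0,"dz":0,"ax":0,"ay":0,"az":-0.605,"grip":60}]'
python3 -m pendant '[{"dx":0,"dy":0,"dz":0,"ax":0,"ay":0,"az":-0.005,"grip":60},{"dx":0,"dy":0,"dz":0,"ax":0,"ay":0,"az":-0.005,"grip":60}]'
python3 - <<'E'
from h import *
st(); im,c=shot('wrist','wrist16.png')
for q,z in [('platen_a',.022),('fence',.02),('wax_spool',.034)]:
  for d in models.cut_out('wrist',q): print(q,round(d['confidence'],2),np.round(d['point']),rect(d['pixels'],c,z))
E
python3 go.py 0.415 0.05 0.03 90
```

```text
time: 23.92
tcp_pos: [0.4132, 0.05, 0.1976]
eef_rot: [-0.0, 0.707, 0.707, 0.001]
contact_force: [-0.6, 0.5, 0.4]
opening: 0.0653
time: 24.08
tcp_pos: [0.4123, 0.0499, 0.1966]
eef_rot: [-0.001, 0.705, 0.71, -0.0]
contact_force: [-0.2, -0.5, -0.5]
opening: 0.0655
t 24.08 tcp [0.4123 0.0499 0.1966] x [-0.007  1.     0.001] y [ 1.     0.007 -0.001] z [-0.001  0.001 -1.   ] F [-0.2 -0.5 -0.5] M [ 0.01  0.   -0.01] op 0.0655
platen_a 0.68 [ 71. 242.] (array([ 476.4, -147.3,   63.7,  137. ]), 85.8)
platen_a 0.64 [274. 232.] (array([467.3,  49.5,  62.7, 128.5]), 86.0)
fence 0.98 [266. 344.] (array([586.2, -47.9,  35.3, 357.5]), 89.4)
wax_spool 0.9 [164. 156.] (array([386.1, -46.4,  43.2,  52.8]), 111.6)
t 24.28 tcp [0.413  0.05   0.1974] x [-0.007  1.     0.001] y [1.    0.007 0.001] z [ 0.001  0.001 -1.   ] F [-0.5  0.4  0.1] M [-0.04  0.02 -0.02] op 0.0651
dxyz [-0.0005  0.0047  0.4184] axyz [ 0.0004 -0.0008  0.0045] rows 4.0
```

View pics/wrist16.png

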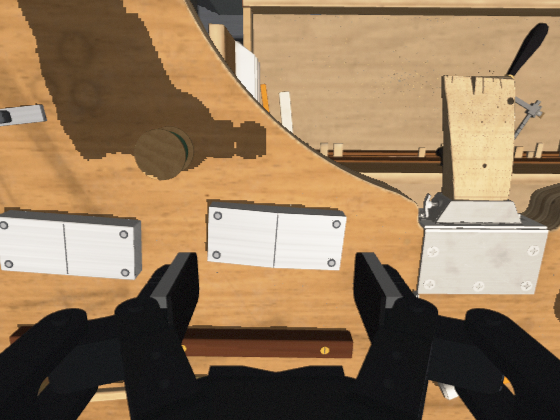

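The wrist view shows platen A at (274,235), the fence face at about row 329, and the spool at (164,155), clear of where the fingers come down. I descend.

```bash
python3 -m pendant '[{"dx":0,"dy":0,"dz":0.1,"ax":0,"ay":0,"az":0.005,"grip":60},{"dx":0,"dy":0,"dz":0.2,"ax":0,"ay":0,"az":0.005,"grip":60},{"dx":0,"dy":0,"dz":0.3,"ax":0,"ay":0,"az":0.005,"grip":60},{"dx":0,"dy":0,"dz":0.4,"ax":0,"ay":0,"az":0.005,"grip":60},{"dx":0,"dy":0,"dz":0.45,"ax":0,"ay":0,"az":0.005,"grip":60},{"dx":0,"dy":0,"dz":0.472,"ax":0,"ay":0,"az":0.005,"grip":60},{"dx":0,"dy":0,"dz":0.472,"ax":0,"ay":0,"az":0.005,"grip":60}]'
python3 - <<'E'
from h import *
st(); shot('side','side17.png');shot('scene','scene17.png')
a=cv2.imread('pics/side17.png')[180:310,220:420]; b=cv2.imread('pics/scene17.png')[130:260,170:370]
cv2.imwrite('pics/crop17.png',cv2.resize(np.vstack([a,b]),None,fx=2.3,fy=2.3,interpolation=2))
E
python3 go.py 0.43 0.05 0.003 89.6
```

```text
time: 24.87
tcp_pos: [0.412, 0.0498, 0.007]
eef_rot: [-0.001, 0.708, 0.707, -0.001]
contact_force: [-0.0, 0.4, 0.5]
opening: 0.0657
t 24.87 tcp [0.412  0.0498 0.007 ] x [0.002 1.    0.   ] y [ 1.    -0.002 -0.003] z [-0.003  0.    -1.   ] F [-0.   0.4  0.5] M [0.04 0.01 0.01] op 0.0657
t 24.97 tcp [0.4139 0.0501 0.0092] x [0.001 1.    0.001] y [ 1.    -0.001  0.002] z [ 0.002  0.001 -1.   ] F [0.2 0.2 0.3] M [ 0.03  0.04 -0.01] op 0.0653
dxyz [-0.0003  0.0401  0.0157] axyz [ 0.0011 -0.0009  0.0035] rows 0.4
```

View pics/crop17.png

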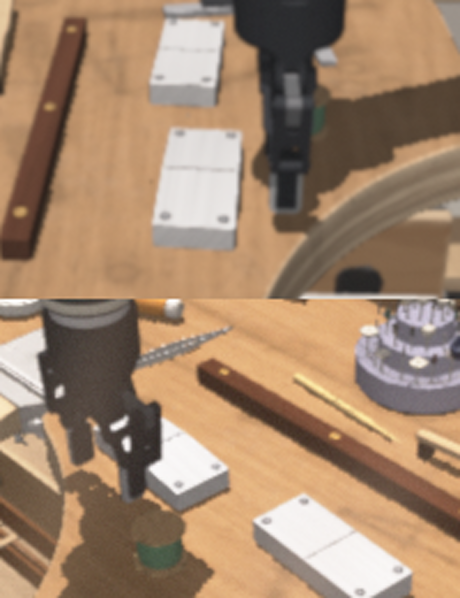

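```bash
python3 -m pendant '[{"dx":0,"dy":0,"dz":0.022,"ax":0,"ay":0,"az":0.003,"grip":60},{"dx":0,"dy":0,"dz":0.022,"ax":0,"ay":0,"az":0.003,"grip":60},{"dx":0,"dy":0.02,"dz":0.024,"ax":0,"ay":0,"az":0.003,"grip":60},{"dx":0,"dy":0.035,"dz":0.024,"ax":0,"ay":0,"az":0.003,"grip":60},{"dx":0,"dy":0.035,"dz":0.024,"ax":0,"ay":0,"az":0.003,"grip":60}]'
python3 -m pendant '[{"dx":0,"dy":0.01,"dz":0,"ax":0,"ay":0,"az":0,"grip":60},{"dx":0,"dy":0.02,"dz":0,"ax":0,"ay":0,"az":0,"grip":60},{"dx":0,"dy":0.03,"dz":0,"ax":0,"ay":0,"az":0,"grip":60},{"dx":0,"dy":0.04,"dz":0,"ax":0,"ay":0,"az":0,"grip":60},{"dx":0,"dy":0.05,"dz":0,"ax":0,"ay":0,"az":0,"grip":60},{"dx":0,"dy":0.05,"dz":0,"ax":0,"ay":0,"az":0,"grip":60}]'
python3 - <<'E'
from h import *
st(); im,c=shot('wrist','wrist18.png')
for d in models.cut_out('wrist','platen_a'): print(round(d['confidence'],2),np.round(d['point']),rect(d['pixels'],c,.022))
E
```

```text
time: 25.38
tcp_pos: [0.4303, 0.0504, 0.0003]
eef_rot: [0.001, 0.709, 0.705, 0.002]
contact_force: [1.2, -0.2, 0.6]
opening: 0.0655
time: 25.88
tcp_pos: [0.4501, 0.0503, 0.0003]
eef_rot: [0.001, 0.709, 0.705, 0.002]
contact_force: [-2.0, 0.6, -0.9]
opening: 0.0654
t 25.88 tcp [4.501e-01 5.030e-02 3.000e-04] x [0.006 1.    0.002] y [ 1.    -0.006  0.004] z [ 0.004  0.002 -1.   ] F [-2.   0.6 -0.9] M [ 0.08  0.42 -0.02] op 0.0654
0.8 [280. 326.] (array([479. ,  54. ,  62. , 121.7]), 89.0)
```

View pics/wrist18.png

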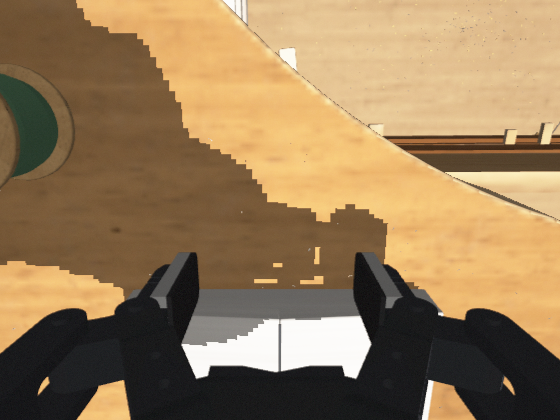

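The platen is squaring up against both fingers with about 2 N of push. I keep pushing.

```bash
python3 -m pendant '[{"dx":0,"dy":0.015,"dz":0,"ax":0,"ay":0,"az":0,"grip":60},{"dx":0,"dy":0.03,"dz":0,"ax":0,"ay":0,"az":0,"grip":60},{"dx":0,"dy":0.045,"dz":0,"ax":0,"ay":0,"az":0,"grip":60},{"dx":0,"dy":0.06,"dz":0,"ax":0,"ay":0,"az":0,"grip":60},{"dx":0,"dy":0.075,"dz":0,"ax":0,"ay":0,"az":0,"grip":60},{"dx":0,"dy":0.09,"dz":0,"ax":0,"ay":0,"az":0,"grip":60},{"dx":0,"dy":0.105,"dz":0,"ax":0,"ay":0,"az":0,"grip":60},{"dx":0,"dy":0.105,"dz":0,"ax":0,"ay":0,"az":0,"grip":60}]'
python3 - <<'E'
from h import *
st(); shot('side','side19.png');shot('scene','scene19.png')
a=cv2.imread('pics/side19.png')[180:310,200:400]; b=cv2.imread('pics/scene19.png')[130:260,200:400]
cv2.imwrite('pics/crop19.png',cv2.resize(np.vstack([a,b]),None,fx=2.3,fy=2.3,interpolation=2))
E
```

```text
time: 26.65
tcp_pos: [0.4943, 0.05, 0.0007]
eef_rot: [0.002, 0.709, 0.705, 0.003]
contact_force: [-0.7, 0.4, 0.8]
opening: 0.0654
t 26.65 tcp [0.4943 0.05   0.0007] x [0.006 1.    0.002] y [ 1.    -0.006  0.007] z [ 0.007  0.002 -1.   ] F [-0.7  0.4  0.8] M [-0.05  0.   -0.01] op 0.0654
```

View pics/crop19.png

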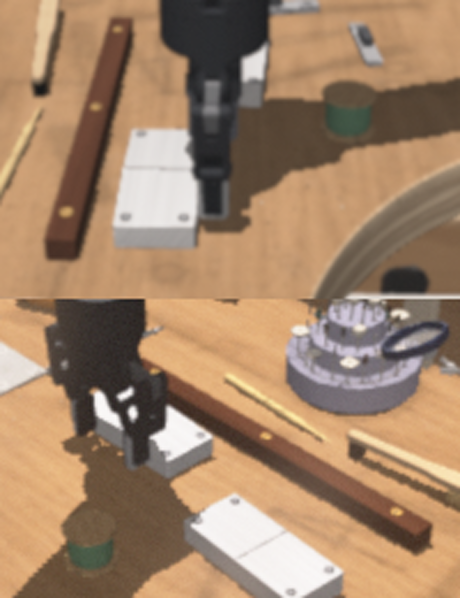

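```bash
python3 -m pendant '[{"dx":0,"dy":0.01,"dz":0,"ax":0,"ay":0,"az":0,"grip":60},{"dx":0,"dy":0.02,"dz":0,"ax":0,"ay":0,"az":0,"grip":60},{"dx":0,"dy":0.03,"dz":0,"ax":0,"ay":0,"az":0,"grip":60},{"dx":0,"dy":0.03,"dz":0,"ax":0,"ay":0,"az":0,"grip":60}]'
python3 -m pendant '[{"dx":0,"dy":0.006,"dz":0,"ax":0,"ay":0,"az":0,"grip":60},{"dx":0,"dy":0.01,"dz":0,"ax":0,"ay":0,"az":0,"grip":60}]'
python3 -m pendant '[{"dx":0,"dy":0.006,"dz":0,"ax":0,"ay":0,"az":0,"grip":60},{"dx":0,"dy":0.01,"dz":0,"ax":0,"ay":0,"az":0,"grip":60}]'
```

```text
time: 27.08
tcp_pos: [0.5061, 0.0499, 0.0008]
eef_rot: [0.002, 0.709, 0.705, 0.003]
contact_force: [-0.3, -0.5, -0.6]
opening: 0.0654
time: 27.25
tcp_pos: [0.5093, 0.0499, 0.0007]
eef_rot: [0.001, 0.709, 0.705, 0.002]
contact_force: [-3.2, 0.2, -0.2]
opening: 0.0651
time: 27.42
tcp_pos: [0.5123, 0.0499, 0.0007]
eef_rot: [0.0, 0.709, 0.705, 0.002]
contact_force: [-5.1, -0.0, 3.7]
opening: 0.0655
```

```bash
python3 -m pendant '[{"dx":0,"dy":0.006,"dz":0,"ax":0,"ay":0,"az":0,"grip":60},{"dx":0,"dy":0.008,"dz":0,"ax":0,"ay":0,"az":0,"grip":60}]'
python3 -m pendant '[{"dx":0,"dy":0.006,"dz":0,"ax":0,"ay":0,"az":0,"grip":60},{"dx":0,"dy":0.006,"dz":0,"ax":0,"ay":0,"az":0,"grip":60}]'
python3 - <<'E'
from h import *
st(); shot('side','side20.png');shot('scene','scene20.png')
a=cv2.imread('pics/side20.png')[180:310,200:400]; b=cv2.imread('pics/scene20.png')[130:260,200:400]
cv2.imwrite('pics/crop20.png',cv2.resize(np.vstack([a,b]),None,fx=2.3,fy=2.3,interpolation=2))
E
```

```text
time: 27.58
tcp_pos: [0.515, 0.0499, 0.0007]
eef_rot: [-0.0, 0.709, 0.705, 0.001]
contact_force: [-4.7, -0.5, 1.0]
opening: 0.065
time: 27.75
tcp_pos: [0.5168, 0.0499, 0.0006]
eef_rot: [-0.001, 0.709, 0.705, 0.001]
contact_force: [-4.8, -0.7, 2.7]
opening: 0.0656
t 27.75 tcp [0.5168 0.0499 0.0006] x [0.006 1.    0.002] y [ 1.    -0.006 -0.   ] z [-0.     0.002 -1.   ] F [-4.8 -0.7  2.7] M [-0.02  0.96 -0.14] op 0.0656
```

View pics/crop20.png

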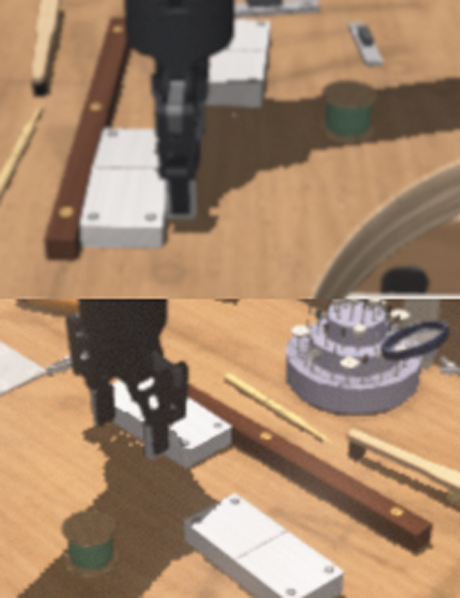

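It's nearly at the fence. I push in small steps until the force rises.

```bash
python3 -m pendant '[{"dx":0,"dy":0.006,"dz":0,"ax":0,"ay":0,"az":0,"grip":60},{"dx":0,"dy":0.006,"dz":0,"ax":0,"ay":0,"az":0,"grip":60}]'
python3 -m pendant '[{"dx":0,"dy":0.006,"dz":0,"ax":0,"ay":0,"az":0,"grip":60},{"dx":0,"dy":0.006,"dz":0,"ax":0,"ay":0,"az":0,"grip":60}]'
python3 -m pendant '[{"dx":0,"dy":0.006,"dz":0,"ax":0,"ay":0,"az":0,"grip":60},{"dx":0,"dy":0.006,"dz":0,"ax":0,"ay":0,"az":0,"grip":60}]'
```

```text
time: 28.02
tcp_pos: [0.5168, 0.0499, 0.0003]
eef_rot: [-0.003, 0.709, 0.705, -0.001]
contact_force: [-9.4, -1.0, 7.4]
opening: 0.0653
time: 28.18
tcp_pos: [0.5167, 0.0499, 0.0001]
eef_rot: [-0.005, 0.709, 0.705, -0.003]
contact_force: [-9.7, -0.7, 7.3]
opening: 0.0655
time: 28.35
tcp_pos: [0.5166, 0.0499, -0.0002]
eef_rot: [-0.007, 0.709, 0.705, -0.004]
contact_force: [-8.8, -0.2, 7.3]
opening: 0.0655
```

It has stalled at x = 0.517 with about 9.5 N against the fence. I back off, lift and check from above.

```bash
python3 -m pendant '[{"dx":0,"dy":-0.03,"dz":-0.005,"ax":0,"ay":0,"az":0,"grip":60},{"dx":0,"dy":-0.06,"dz":-0.01,"ax":0,"ay":0,"az":0,"grip":60},{"dx":0,"dy":-0.07,"dz":-0.1,"ax":0,"ay":0,"az":0,"grip":60},{"dx":0,"dy":-0.07,"dz":-0.2,"ax":0,"ay":0,"az":0,"grip":60},{"dx":0,"dy":-0.07,"dz":-0.3,"ax":0,"ay":0,"az":0,"grip":60},{"dx":0,"dy":-0.07,"dz":-0.4,"ax":0,"ay":0,"az":0,"grip":60},{"dx":0,"dy":-0.07,"dz":-0.5,"ax":0,"ay":0,"az":0,"grip":60}]'
python3 -m pendant '[{"dx":0,"dy":-0.15,"dz":0,"ax":0,"ay":0,"az":0,"grip":0},{"dx":0,"dy":-0.15,"dz":0,"ax":0,"ay":0,"az":0,"grip":0},{"dx":0,"dy":-0.15,"dz":0,"ax":0,"ay":0,"az":0,"grip":0},{"dx":0,"dy":-0.15,"dz":0,"ax":0,"ay":0,"az":0,"grip":0}]'
python3 - <<'E'
from h import *
st()
for n in ['wrist','side','scene']:
  im,c=shot(n,n+'21.png')
  for q,z in [('platen_a',.022),('fence',.02),('wax_spool',.034),('straightedge',.008)]:
    for d in models.cut_out(n,q):
      print(n,q,round(d['confidence'],2),np.round(d['point']),rect(d['pixels'],c,z))
a=cv2.imread('pics/side21.png')[180:310,200:400]; b=cv2.imread('pics/scene21.png')[130:260,200:400]
cv2.imwrite('pics/crop21.png',cv2.resize(np.vstack([a,b]),None,fx=2.3,fy=2.3,interpolation=2))
E
```

```text
time: 28.93
tcp_pos: [0.4932, 0.0492, 0.2028]
eef_rot: [-0.005, 0.71, 0.705, -0.003]
contact_force: [0.6, 0.6, 0.5]
opening: 0.0652
time: 29.27
tcp_pos: [0.4343, 0.05, 0.2047]
eef_rot: [-0.005, 0.709, 0.705, -0.001]
contact_force: [0.0, 0.7, -0.2]
opening: 0.0852
t 29.27 tcp [0.4343 0.05   0.2047] x [0.007 1.    0.005] y [ 1.    -0.007 -0.007] z [-0.007  0.005 -1.   ] F [ 0.   0.7 -0.2] M [-0.01 -0.09 -0.01] op 0.0852
wrist platen_a 0.93 [277. 287.] (array([549.9,  50.2,  66.6, 129.4]), 88.6)
wrist platen_a 0.83 [ 69. 224.] (array([ 477.9, -147.4,   62.5,  136.8]), 85.8)
wrist fence 0.6 [213. 324.] (array([585.8, -47.4,  33.4, 358.3]), 88.9)
wrist wax_spool 0.74 [160. 130.] (array([386.9, -46.6,  44.4,  50.5]), 107.6)
wrist straightedge 0.59 [21. 98.] (array([ 356.8, -180.1,   15.6,   43.2]), 95.7)
side platen_a 0.64 [300. 206.] (array([ 482. , -132.6,   55.5,  166.2]), 86.8)
side platen_a 0.64 [256. 264.] (array([553.8,  66.4,  57.4, 154.2]), 89.7)
side fence 0.75 [235. 246.] (array([592.5, -34.4,  25.8, 379. ]), 89.5)
side wax_spool 0.69 [350. 227.] (array([390.4, -22.8,  42. ,  99.4]), 86.5)
side straightedge 0.73 [313. 183.] (array([ 456.4, -287.1,   59.4,  108.6]), 9.0)
side straightedge 0.54 [357. 199.] (array([ 360.8, -197.7,   19.6,   89.9]), 96.6)
scene platen_a 0.85 [271. 183.] (array([541.8,  37.2,  75.5, 146.7]), 89.5)
scene platen_a 0.82 [312. 241.] (array([ 469.1, -159.6,   72.5,  144. ]), 85.6)
scene fence 0.73 [334. 204.] (array([578.3, -55.1,  42.5, 371.2]), 89.3)
scene wax_spool 0.15 [312. 240.] (array([ 458. , -168.9,   70.7,  141.9]), 85.6)
scene straightedge 0.94 [287. 295.] (array([ 355.4, -208.7,   25. ,   84.1]), 94.2)
scene straightedge 0.59 [356. 289.] (array([ 447. , -283.5,   27.4,  114.8]), 10.5)
```

View pics/crop21.png

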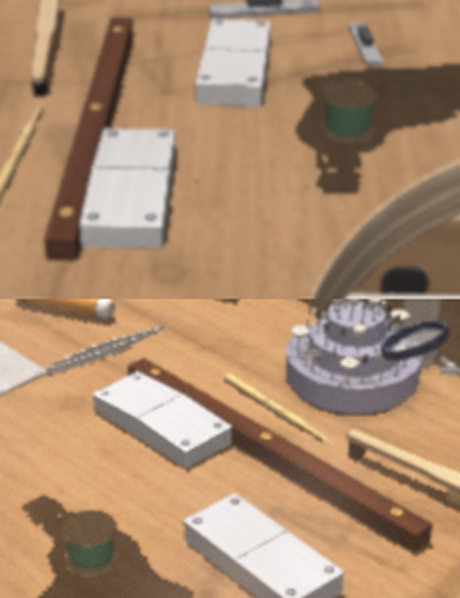

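View pics/wrist21.png

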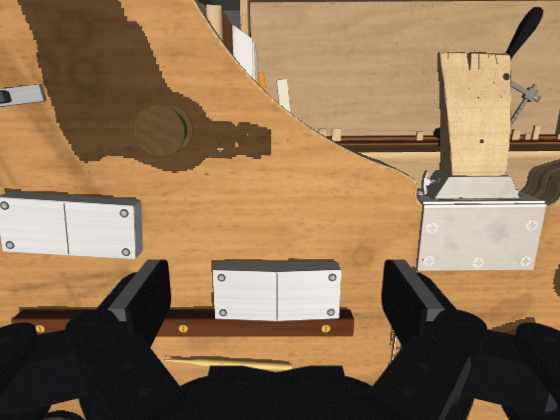

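```bash
python3 -m pendant '[{"dx":0,"dy":0.29,"dz":0.08,"ax":0,"ay":0,"az":0,"grip":0},{"dx":0,"dy":0.29,"dz":0.08,"ax":0,"ay":0,"az":0,"grip":0},{"dx":0,"dy":0.29,"dz":0.08,"ax":0,"ay":0,"az":0,"grip":0},{"dx":0,"dy":0.29,"dz":0.08,"ax":0,"ay":0,"az":0,"grip":0},{"dx":0,"dy":0.29,"dz":0.08,"ax":0,"ay":0,"az":0,"grip":0}]'
python3 - <<'E'
from h import *
st(); im,c=shot('wrist','wrist22.png')
cv2.imwrite('pics/crop22.png',cv2.resize(im[130:310,180:400],None,fx=3.3,fy=3.3,interpolation=2))
E
```

```text
time: 30.43
tcp_pos: [0.5493, 0.0484, 0.1684]
eef_rot: [-0.006, 0.71, 0.704, -0.005]
contact_force: [0.3, 0.9, -0.0]
opening: 0.0854
t 30.43 tcp [0.5493 0.0484 0.1684] x [0.007 1.    0.001] y [ 1.    -0.007 -0.015] z [-0.015  0.001 -1.   ] F [ 0.3  0.9 -0. ] M [-0.04  0.01  0.06] op 0.0854
```

View pics/crop22.png

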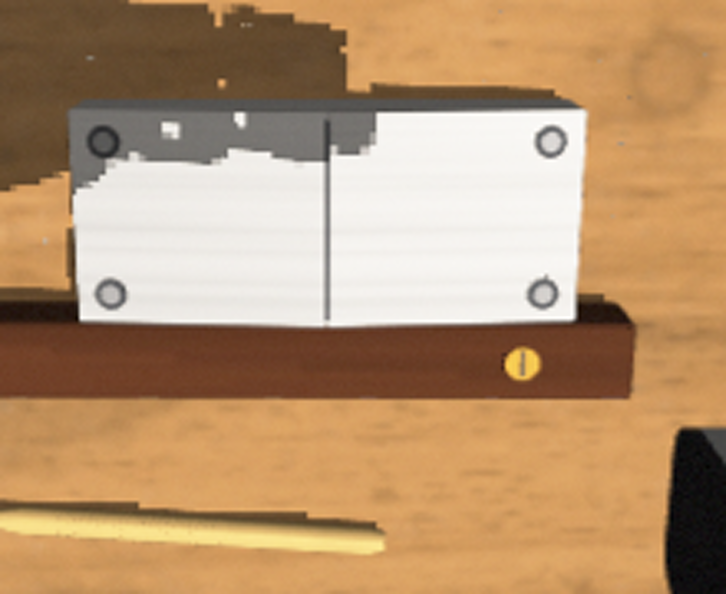

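Platen A's edge, at (80,321) and (575,321) in the crop, lies along the fence's top edge at both ends (row 322). The platen is flush and parallel, and nothing else has moved. I hand in the job.

```bash
python3 -c "
from plant import ticket; print(ticket.sign_off())"
```

```text
the job is handed in; nothing more can be done
None
```

Platen_a (the left-hand one) is the sprung platen. It now lies flush against the fence, and the job is handed in at about 30 s of the 72 s allowed.

- **Platen_b:** I laid the straightedge along it, let go, and pressed the hole end and then the plain end. Both ends stopped hard at 30 mm, which is what a flat platen gives, so it doesn't rock.
- **Platen_a:** The bar touched 2 mm higher in the middle. The hole end went down to about 29 mm. Pressing the plain end dropped its tip about 3.5 pixels (roughly 6 mm) in the side view, and it swung back when released, so it rocks. The plain-end press landed about 41 mm from the bar's middle rather than 45 mm, because the arm drifted slightly.
- **Straightedge:** It is back on the bench at about (0.454, -0.283), within about 1 mm of where it started and clear of the platens.
- **Push:** I pushed platen_a with both fingers until it stalled against the fence at about 9.5 N, then backed off. In the last overhead view its edge meets the fence's top edge at both ends.
- **Checks that disagreed slightly:** The networks put the platen's angle at 88.6–89.7° and the fence's at 88.9–89.5°, which is within their error. They misread the spool once in the scene view with low confidence, but the wrist and side views put it where it had been.
- **Left in place:** Platen_b, the spool and the smaller look-alike straightedge measured the same as before. The scriber and tweezers I checked only by eye in the pictures.

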